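Gauge a puppet forearm's peg on the bench micrometer

ROBOT

A 6-joint arm with a two-finger parallel gripper is mounted at the origin on the work surface. World frame = base frame: x ahead of the robot, y to its left, z up, the work surface at z = 0. Lengths are in mm, angles in rad, forces in N, time in s.
With the tool pointing down it reaches from about 350 to 775 mm from the base axis. Payload 7.3 kg.
Tool frame: the origin (TCP) lies midway between the tips of the shut fingers; the grasp point (between the pads) lies 19 mm behind it (bot.grip_depth is the distance from the TCP to the grasp point, in mm); z points along the fingers, x is the direction in which the jaws open and shut, and the axes are right-handed (so a half turn about z gives the same grasp; the last joint's range is limited). The gripper opens to 92 mm and grips with 3 to 60 N. Pads are 19 mm wide; open, the fingers measure 130 mm over their backs; the gripper's body (75 mm by 190 mm) begins 47 mm behind the grasp point.
Start: joints at [1.116, 0.342, 1.524, -0, 1.275, -0.146], TCP at [159.541, 500.192, 226.741] pointing down, gripper open.
Joint ranges: [-2.53, 2.53], [-0.77, 2.02], [0.04, 2.7], [-1, 4.14], [0.28, 2.66], [-3.11, 3.11]. Speed limits (rad/s): [2.57, 2.57, 3.14, 3.14, 3.14, 3.14].

INTERFACE

Orientations are given as [roll, pitch, yaw] about the fixed x, y, z axes, in that order (R = Rz(yaw) Ry(pitch) Rx(roll)).
In Python, from plant import bot gives the robot as it stands. The module is installed in compiled form; this text tells all that it offers.
- The arm moves only by the shell command python3 -m inch 'ROWS'. ROWS is JSON, a list that holds one entry, the list of rows, each a list of 7 numbers: the shift along the tool's x, y, z each as a share of 0.2 m, from -1 to 1, then the turn, a rotation vector about the tool's x, y, z each as a share of 45 degrees, from -1 to 1, then the closure, from -1 (fully open) to 1 (shut), so that 0 is half open. A call has exactly 10 rows; each row is the pose to reach, as a shift and turn from the pose commanded when the call began, along the tool's axes at that moment; what a row does not reach only later rows make up. A row lasts 1/8 s, in which the tool goes at most 62.5 mm and 10.7 degrees, less where a joint would pass 70% of its speed; a pose out of reach is approached as far as the arm can. A call with a number of a shift or a turn outside -1 to 1 is refused whole. A call with a gripper value outside its range is refused whole. The fingers move at their own pace and stop on an object; the grip force is fixed at half the most. Time passes only in rows, so rows that repeat a pose let the fingers close, or fill a call up. It gives the time, the measured TCP pose, the force and the opening at its end, in the units of the state.
- bot.get_obs(): the state, without advancing time (a new reading comes with each control period).
- bot.capture(name): name is "scene" or "top" or "wrist"; returns the picture (384x512x3 uint8, red, green, blue); there is no depth.
- bot.camera_params(name): a dict with "fx", "fy", "cx", "cy" (pixels), "k1" (the pictures are not rectified: a ray, as slopes to the right and down, at radius r is drawn at 1 + k1 r^2 times it, then the intrinsics apply), "R" (3x3) and "t" (3): a world point X has camera coordinates R X + t; the wrist camera has in their place "T_tool_cam" (4x4, takes a point from camera to tool coordinates, whose origin is the TCP and whose axes are the tool frame's). Camera axes: x right, y down, z forward; pixel columns grow to the right and rows downward; lengths in mm; the calibration is good to about 2 mm. A picture is of the moment at which its call begins: read the wrist's pose just before it. camera_params takes no time and is no camera call.
- bot.close_job(): hands the job in, once; it reports no verdict.
The state is a dict: "time": time; "joint_positions": joint angles; "dq": joint speeds; "tau": joint torques, N m; "tool_pos": TCP position; "tcp_rot": TCP orientation; "contact_force": force on the tool from outside, world axes, zero at the start; "moment": the same for the moment, N m; "grip_width": finger opening in mm.
Only numpy, scipy, OpenCV 4.12 (cv2) and the standard library are available. Lean on these libraries where they do the work, as an engineer would, in place of code of your own. Each camera call takes 0.05 s, during which the arm holds its last target.

TASK

Gauge the peg of the walnut forearm on the bench micrometer: lay the forearm on the rod rest with its peg towards the anvil and slide it in gently until its shoulder is home against the anvil and the peg lies under the spindle. Then turn the small ratchet knob at the very top clockwise (seen from above) until it slips on the thimble, let it slip about an eighth of a turn, stop there, and let go, leaving the forearm clamped for reading. Walnut dents, so neither ram the shoulder nor overtighten by the thimble, and leave everything else on the counter where it is.

Things in the scene. Friction and masses are not known exactly. Their poses are not given: they have to be found in the camera images.
- micrometer: Bench micrometer, grey cast iron, fixed, base 205 x 84 x 14 mm, 192 mm tall. Origin on the counter under the vertical spindle axis; z up; its rod rest lies towards its own -x, its column towards +x. The arm carrying the head is 28 mm wide, from 84 mm above the counter up, and reaches 14 mm past the axis towards -x; the 24 mm thimble and 18 mm ratchet knob stand above it. Turning the thimble itself bypasses the ratchet and can crush the peg.
- rest (a point): Middle of the rod rest, on the line where a 28 mm round part lying on it has its axis: micrometer x = -58, y = 0, z = 58 mm; axes as the micrometer's. Two parallel steel rods 8 mm thick along x, from micrometer x = -98 to -18, 25 mm wide over both, rod centres 42 mm above the counter, on 24 mm wide end blocks, so fingers holding the forearm can straddle them.
- anvil: Fixed steel anvil block of the micrometer, 16 mm (x) by 20 mm (y), axes as the micrometer's. Origin at the centre of its top face, 52 mm above the counter under the spindle. The face towards the rest, 8 mm from the spindle axis (micrometer x = -8 mm), is the stop for the forearm's shoulder.
- knob (a point): Middle of the ratchet knob, on the vertical spindle axis, 177 mm above the counter. Knob: upright knurled cylinder 18 mm thick, 162 to 192 mm above the counter. Clockwise from above it carries the 24 mm thimble below it (128 to 158 mm up) and lowers the spindle 10 mm a turn, turning in place with a drag of about 0.07 N m; at 0.15 N m it slips smoothly on the thimble.
- spindle_axis (a point): Point on the spindle axis where the peg will lie, 58 mm above the counter. The 8 mm spindle comes straight down here; its end starts 15 to 20.5 mm above the anvil (not tracked). Once it touches the peg, torque climbs from 0.07 to 0.15 N m over about 0.8 rad, then it slips. Dark index lines on knob top (ratchet_mark) and thimble shoulder (thimble_mark) line up until it slips; the angle between is the slip. It stays where it is left.
- forearm: Loose turned walnut forearm, about 65 g, 172 mm long, on its side, can roll. Origin on its axis near the balance point (14 mm above the counter at the start); x along the axis to the peg. Round, 28 mm thick from x = -30 to +70 mm; tapers to 19 mm at the wrist (x = -80, tiny brass eye); square shoulder at x = +70; round peg 12 mm thick from x = +70 to +87, coned to its tip at +92.
- shoulder (a point): Point on the forearm's axis in the plane of its shoulder (forearm x = +70 mm), where the peg begins. Fully home it lies at micrometer x = -8, y = 0, z = 58 mm.
- upper_arm: Bystander: loose walnut upper arm of like size, 28 mm thick, 147 mm long, with a 24 mm ball at one end instead of a peg; origin on its axis near mid-length, x towards the ball.
- bell: Bystander: gold-painted tin bell, 48 mm wide, 47 mm tall, standing; origin under its centre.
- button1: Bystander: bone button, 23 mm wide, 5 mm thick; origin under its centre.
- button2: Bystander: bone button like the first.
- button3: Bystander: bone button like the first.
- doorknob: Bystander: green glass doorknob, 54 mm wide, 61 mm tall, standing on its 44 mm rose; origin under its centre.
- screwdriver: Bystander: screwdriver 160 mm long lying flat.
- vise: Bystander: small cast iron bench vise, fixed, empty, 130 x 75 mm base, 90 mm tall; origin under its centre.

How it is judged:
By the outcome, as a careful person would: the job done as asked, in the order asked, and still so for the second after the job is handed in, with the robot touching nothing.
It also fails if it takes over 72 s, if anything falls off the work surface, if the arm or the gripper's body presses on something with over 40 N, if the wrist force passes 120 N, or if a joint passes its speed limit or range.

## Working session

There is one attempt and no reset: what is moved stays moved. The work goes in short steps, Python scripts to look and compute and a shell command to move; the robot and the scene stay as the last step left them, time stands still between calls to the robot, and variables do not carry over. Pictures are saved under pics/ and viewed, and the job is handed in when it is done.

```bash
mkdir -p pics; cat > h.py <<'E'
import numpy as np, cv2
from scipy.spatial.transform import Rotation as Ro
from plant import bot
def snap(n,f):
    o=bot.get_obs(); im=bot.capture(n); cv2.imwrite('pics/'+f+'.png',im[:,:,::-1]); return o,im
def cam(n,o=None):
    p=bot.camera_params(n)
    if n=='wrist':
        T=np.array(p['T_tool_cam']); W=np.eye(4); W[:3,:3]=Ro.from_euler('xyz',o['tcp_rot']).as_matrix(); W[:3,3]=o['tool_pos']
        M=np.linalg.inv(W@T); return p,M[:3,:3],M[:3,3]
    return p,np.array(p['R']),np.array(p['t'])
def ray(c,u,v):
    p,R,t=c; d=np.array([(u-p['cx'])/p['fx'],(v-p['cy'])/p['fy']]); s=d.copy()
    for _ in range(30): s=d/(1+p['k1']*(s@s))
    return -R.T@t, R.T@np.array([s[0],s[1],1])
def atz(c,u,v,z):
    o,d=ray(c,u,v); return o+d*(z-o[2])/d[2]
def proj(c,X):
    p,R,t=c; q=R@np.array(X,float)+t; s=q[:2]/q[2]; s=s*(1+p['k1']*(s@s)); return np.array([p['fx']*s[0]+p['cx'],p['fy']*s[1]+p['cy']])
E
python3 - <<'E'
from h import *
o,_=snap('top','top0'); snap('scene','scene0'); o,_=snap('wrist','wrist0')
print(o)
for n in('top','scene','wrist'): print(bot.camera_params(n))
E
```

```text
{'time': 0.1, 'joint_positions': array([ 1.11600815e+00,  3.42631585e-01,  1.52488565e+00, -2.49689574e-05,
        1.27540364e+00, -1.45984611e-01]), 'dq': array([-0.00131249, -0.0010679 , -0.00339024, -0.00023469, -0.00133009,
        0.00153141]), 'tau': array([ 2.46225805e-03, -4.32001090e+01, -2.44696087e+01,  7.21752131e-02,
        5.24722086e-02, -1.43629663e-06]), 'tool_pos': array([159.38094838, 499.85638953, 226.13811074]), 'tcp_rot': array([-3.14142307e+00,  1.31756865e-03,  1.26200016e+00]), 'contact_force': array([ 0.65451392, -0.67578581, -1.10455074]), 'moment': array([0.02007747, 0.02499777, 0.04520289]), 'grip_width': 92.18408538327134}
{'fx': 485.29335274888933, 'fy': 485.29335274888933, 'cx': 252.81825633339912, 'cy': 197.40381660291533, 'k1': -0.19404731303057435, 'R': array([[-0.01390048, -0.99988986,  0.00520123],
       [-0.99614639,  0.01339756, -0.08667684],
       [ 0.08659761, -0.00638603, -0.9962229 ]]), 't': array([  61.56929533,  549.67770198, 1317.18768038])}
{'fx': 470.46497244173776, 'fy': 470.46497244173776, 'cx': 253.33033363075418, 'cy': 190.52917479481022, 'k1': -0.031456432277861233, 'R': array([[ 0.75140705,  0.65980557,  0.00663749],
       [ 0.42457001, -0.47576429, -0.77031723],
       [-0.50510172,  0.58163988, -0.6376263 ]]), 't': array([-466.3519399 , -118.18487469, 1377.39680815])}
{'fx': 280.4831091964991, 'fy': 280.4831091964991, 'cx': 255.9244266182217, 'cy': 191.29345972050837, 'k1': -0.05689424731543106, 'T_tool_cam': array([[ 9.99999240e-01, -1.16783124e-03,  3.95603358e-04,
         9.79328858e-01],
       [ 1.01280875e-03,  9.60970454e-01,  2.76649166e-01,
        -7.44026193e+01],
       [-7.03242678e-04, -2.76648555e-01,  9.60970906e-01,
        -1.57775464e+02],
       [ 0.00000000e+00,  0.00000000e+00,  0.00000000e+00,
         1.00000000e+00]])}
```

View pics/top0.png

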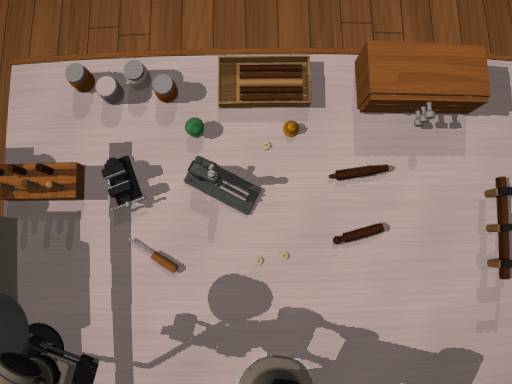

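View pics/scene0.png

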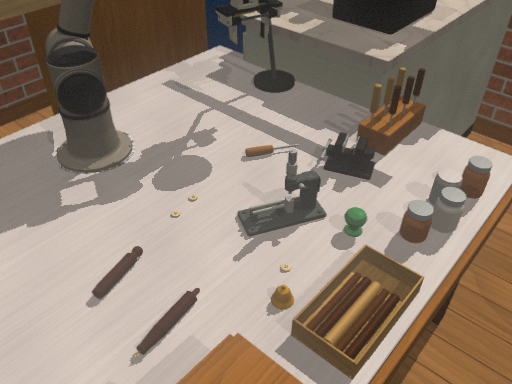

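View pics/wrist0.png

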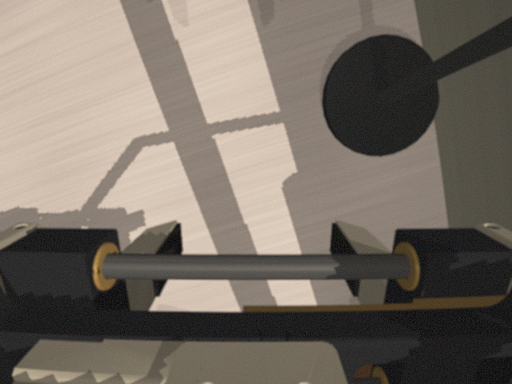

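```bash
python3 - <<'E'
import cv2
a=cv2.imread('pics/top0.png')
cv2.imwrite('pics/z1.png',cv2.resize(a[140:220,175:275],None,fx=8,fy=7.5,interpolation=cv2.INTER_CUBIC)[:600])
b=a[145:255,320:410]
cv2.imwrite('pics/z2.png',cv2.resize(cv2.convertScaleAbs(b,alpha=1.5),None,fx=5,fy=5,interpolation=cv2.INTER_CUBIC))
s=cv2.imread('pics/scene0.png')
cv2.imwrite('pics/z3.png',cv2.resize(cv2.convertScaleAbs(s[140:240,230:330],alpha=1.5),None,fx=6,fy=6,interpolation=cv2.INTER_CUBIC))
E
```

```text
(no output)
```

View pics/z1.png

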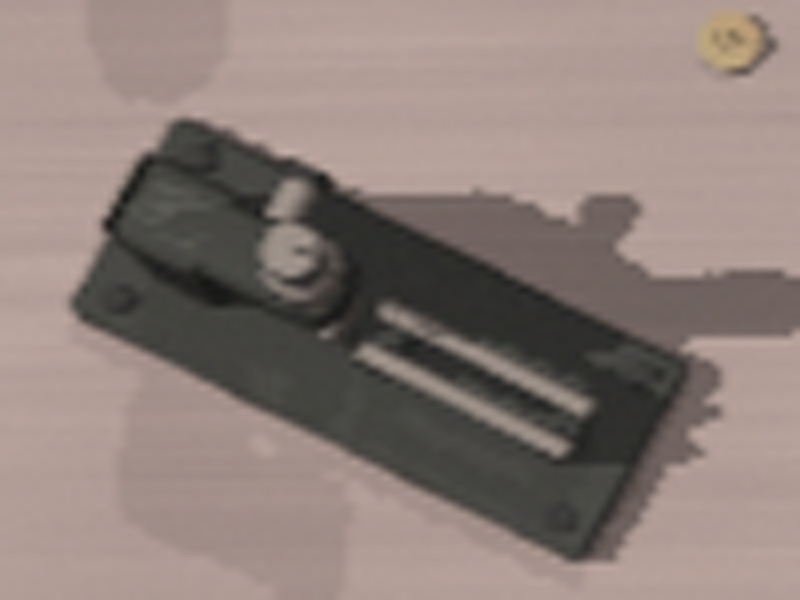

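View pics/z2.png

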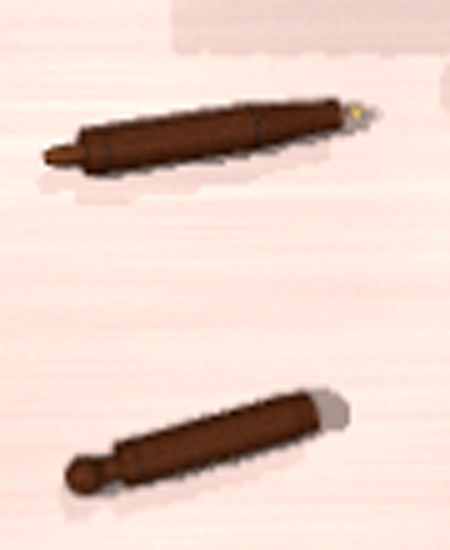

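View pics/z3.png

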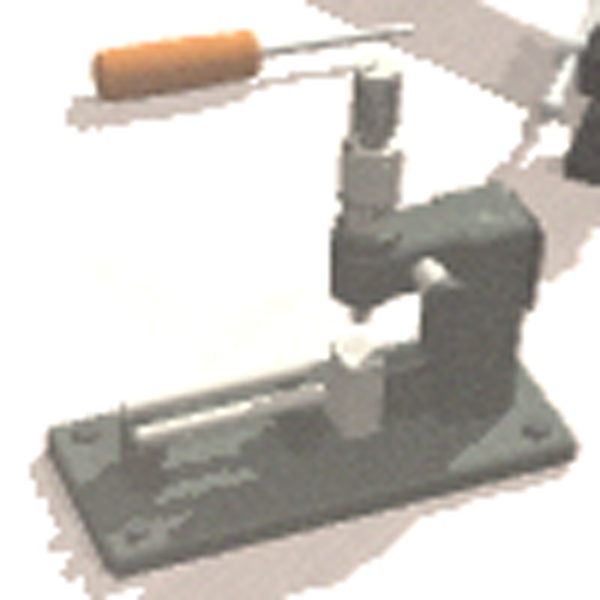

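```bash
python3 - <<'E'
from h import *
c=cam('top')
Z=lambda x,y,z: atz(c,x/8+175,y/7.5+140,z)
B=[Z(*p,14) for p in((185,120),(75,310),(580,558),(688,362))]
for b in B: print(b.round(1))
print([np.linalg.norm(B[i]-B[(i+1)%4]).round(1) for i in range(4)])
ax=(B[0]+B[1]-B[2]-B[3]); print('basedir',np.arctan2(ax[1],ax[0]),'ctr',sum(B)/4)
r=[Z(*p,46) for p in((385,309),(588,405),(362,350),(568,448))]
for x in r: print(x.round(1))
ar=r[0]-r[1]+r[2]-r[3]; print('roddir',np.arctan2(ar[1],ar[0]),'rest ctr',(sum(r)/4).round(1), np.linalg.norm(r[0]-r[1]))
print('knob',Z(298,250,192), 'thimble',Z(302,262,158))
Y=lambda x,y,z: atz(c,x/5+320,y/5+145,z)
t,s,w=Y(43,156,14),Y(82,150,14),Y(340,114,14)
print('tip',t,'sh',s,'wrist',w,'dir',np.arctan2(*(t-w)[[1,0]]),np.linalg.norm(t-w))
E
```

```text
[670.3 206.2  14. ]
[599.1 245.   14. ]
[504.2  69.4  14. ]
[576.6  30.8  14. ]
[np.float64(81.1), np.float64(199.6), np.float64(82.0), np.float64(198.9)]
basedir 1.0777431786468477 ctr [587.52538877 137.86625731  14.        ]
[594.  134.5  46. ]
[558.   65.8  46. ]
[579.1 142.5  46. ]
[542.4  72.8  46. ]
roddir 1.08755829391482 rest ctr [568.4 103.9  46. ] 77.58031761125132
knob [595.84311092 152.83644879 192.        ] thimble [596.49325573 154.23242745 158.        ]
tip [ 608.26250282 -159.82301895   14.        ] sh [ 611.43728619 -182.12280414   14.        ] wrist [ 630.78032132 -332.27590621   14.        ] dir 1.700635494554209 173.91679181490235
```

```bash
cat >> h.py <<'E'
def plan(pos,yaw,o=None):
    o=o or bot.get_obs(); R=Ro.from_euler('xyz',o['tcp_rot']).as_matrix()
    T=Ro.from_euler('xyz',[np.pi,0,yaw]).as_matrix()
    s=R.T@(np.array(pos,float)-o['tool_pos'])/200; r=Ro.from_matrix(R.T@T).as_rotvec()/np.deg2rad(45)
    m=max(1,abs(s).max(),abs(r).max()); print('shares',s.round(4),r.round(4),'div',round(m,2),'first',(s/m).round(4),(r/m).round(4))
E
python3 -c "
from h import *
plan([540,60,250],-0.49)"
```

```text
shares [-1.5174  2.4814 -0.1177] [1.1000e-03 1.2000e-03 2.2307e+00] div 2.48 first [-0.6115  1.     -0.0474] [4.00e-04 5.00e-04 8.99e-01]
```

```bash
python3 -m inch '[[[-0.06,0.1,0,0,0,0.09,-1],[-0.12,0.2,0,0,0,0.18,-1],[-0.18,0.3,-0.01,0,0,0.27,-1],[-0.24,0.4,-0.02,0,0,0.36,-1],[-0.3,0.5,-0.02,0,0,0.45,-1],[-0.36,0.6,-0.03,0,0,0.54,-1],[-0.42,0.7,-0.03,0,0,0.63,-1],[-0.48,0.8,-0.04,0,0,0.72,-1],[-0.54,0.9,-0.04,0,0,0.81,-1],[-0.6,1,-0.05,0,0,0.9,-1]]]'; python3 -c "
from h import *
plan([540,60,250],-0.49)"
```

```text
time: 1.4
tool_pos: [313.9, 324.3, 236.5]
tcp_rot: [-3.142, 0.001, 0.553]
contact_force: [-0.0, -0.1, 0.4]
grip_width: 92.1
shares [ 0.2682  1.7184 -0.0678] [5.0000e-04 8.0000e-04 1.3277e+00] div 1.72 first [ 0.1561  1.     -0.0395] [3.000e-04 5.000e-04 7.726e-01]
```

```bash
python3 -m inch '[[[0.02,0.1,0,0,0,0.08,-1],[0.03,0.2,0,0,0,0.16,-1],[0.05,0.3,-0.01,0,0,0.24,-1],[0.06,0.4,-0.02,0,0,0.32,-1],[0.08,0.5,-0.02,0,0,0.4,-1],[0.1,0.6,-0.03,0,0,0.48,-1],[0.11,0.7,-0.03,0,0,0.56,-1],[0.13,0.8,-0.04,0,0,0.64,-1],[0.14,0.9,-0.04,0,0,0.72,-1],[0.16,1,-0.04,0,0,0.8,-1]]]'; python3 -c "
from h import *
plan([540,60,250],-0.49)"
```

```text
time: 2.65
tool_pos: [446.4, 171.4, 244.5]
tcp_rot: [3.142, 0.0, -0.075]
contact_force: [-0.5, 1.1, 1.0]
grip_width: 92.0
shares [ 0.5085  0.5202 -0.0275] [2.00e-04 6.00e-04 5.28e-01] div 1 first [ 0.5085  0.5202 -0.0275] [2.00e-04 6.00e-04 5.28e-01]
```

```bash
python3 -m inch '[[[0.06,0.06,0,0,0,0.06,-1],[0.12,0.12,0,0,0,0.12,-1],[0.19,0.19,-0.01,0,0,0.19,-1],[0.26,0.26,-0.02,0,0,0.26,-1],[0.33,0.33,-0.02,0,0,0.33,-1],[0.4,0.4,-0.03,0,0,0.4,-1],[0.46,0.46,-0.03,0,0,0.48,-1],[0.51,0.52,-0.03,0,0,0.53,-1],[0.51,0.52,-0.03,0,0,0.53,-1],[0.51,0.52,-0.03,0,0,0.53,-1]]]'; python3 -c "
from h import *
o,_=snap('wrist','w1'); print(o['tool_pos'],o['tcp_rot'])
im=cv2.imread('pics/w1.png'); cv2.imwrite('pics/w1z.png',cv2.resize(im[0:230,120:400],None,fx=2.6,fy=2.6,interpolation=cv2.INTER_CUBIC))
import pickle; pickle.dump(o,open('o1.pkl','wb'))"
```

```text
time: 3.9
tool_pos: [540.1, 61.0, 250.6]
tcp_rot: [-3.141, 0.001, -0.489]
contact_force: [1.1, -0.3, 0.0]
grip_width: 92.2
[540.08917864  60.99970641 250.64315588] [-3.14148995e+00  5.59462329e-04 -4.89003610e-01]
```

View pics/w1z.png

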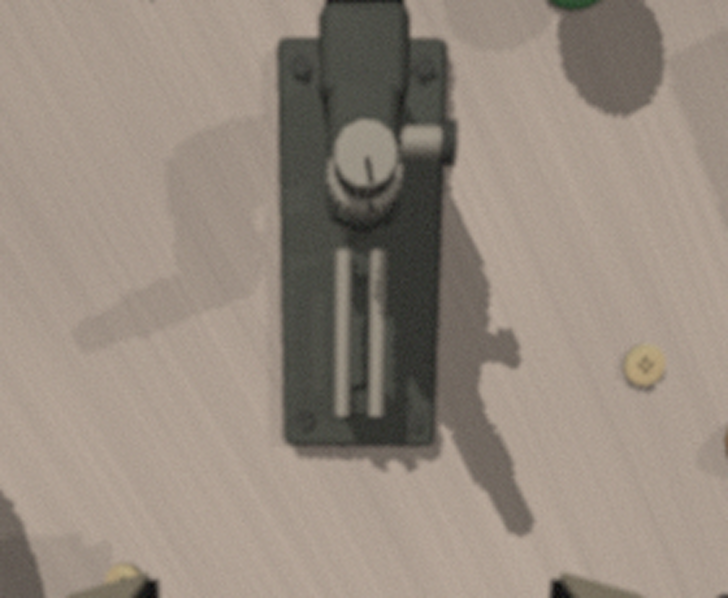

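```bash
python3 - <<'E'
from h import *
import pickle
o=pickle.load(open('o1.pkl','rb')); c=cam('wrist',o)
Z=lambda x,y,z: atz(c,x/2.6+120,y/2.6,z)
k=Z(365,153,192); r=[Z(*p,46) for p in((343,249),(343,416),(376,249),(376,416))]
ctr=sum(r)/4; ar=r[0]-r[1]+r[2]-r[3]; a=np.arctan2(ar[1],ar[0])
B=[Z(*p,14) for p in((280,41),(446,41),(287,443),(436,441))]
b=B[0]+B[1]-B[2]-B[3]
print(k,ctr,a,np.linalg.norm(r[0]-r[1]),'base',np.arctan2(b[1],b[0]))
u=np.array([np.cos(a),np.sin(a)]);print('axis from rods',ctr[:2]+58*u, 'dir knob-rods',np.arctan2(*(k-ctr)[[1,0]]),np.linalg.norm((k-ctr)[:2]))
E
```

```text
[595.46349601 158.36439186 192.        ] [568.05729155 107.4039678   46.        ] 1.0828647443490482 80.00306369305106 base 1.0796292743713698
axis from rods [595.24768285 158.63562423] dir knob-rods 1.0773726863784563 57.862465065720926
```

```bash
python3 -c "
from h import *
plan([622.8,-269.4,170],0.13)"
```

```text
shares [1.1417 1.2651 0.4031] [-3.000e-04  4.000e-04 -7.878e-01] div 1.27 first [0.9025 1.     0.3186] [-3.000e-04  3.000e-04 -6.227e-01]
```

```bash
python3 -m inch '[[[0.09,0.1,0.03,0,0,-0.06,-1],[0.18,0.2,0.06,0,0,-0.12,-1],[0.27,0.3,0.1,0,0,-0.18,-1],[0.36,0.4,0.13,0,0,-0.25,-1],[0.45,0.5,0.16,0,0,-0.31,-1],[0.54,0.6,0.19,0,0,-0.37,-1],[0.63,0.7,0.22,0,0,-0.44,-1],[0.72,0.8,0.26,0,0,-0.5,-1],[0.81,0.9,0.29,0,0,-0.56,-1],[0.9,1,0.32,0,0,-0.62,-1]]]'; python3 -c "
from h import *
plan([622.8,-269.4,170],0.13)"
```

```text
time: 5.2
tool_pos: [605.4, -200.4, 186.6]
tcp_rot: [-3.141, -0.0, 0.0]
contact_force: [-0.6, -0.7, 0.1]
grip_width: 91.7
shares [0.0871 0.345  0.0832] [-3.000e-04 -1.000e-04 -1.652e-01] div 1 first [0.0871 0.345  0.0832] [-3.000e-04 -1.000e-04 -1.652e-01]
```

```bash
python3 -m inch '[[[0.01,0.05,0.01,0,0,-0.02,-1],[0.03,0.1,0.02,0,0,-0.05,-1],[0.04,0.16,0.04,0,0,-0.08,-1],[0.05,0.22,0.05,0,0,-0.1,-1],[0.07,0.28,0.06,0,0,-0.13,-1],[0.08,0.33,0.08,0,0,-0.15,-1],[0.09,0.345,0.08,0,0,-0.165,-1],[0.09,0.345,0.08,0,0,-0.165,-1],[0.09,0.345,0.08,0,0,-0.165,-1],[0.09,0.345,0.08,0,0,-0.165,-1]]]'; python3 -c "
from h import *
o,_=snap('wrist','w2'); print(o['tool_pos'],o['tcp_rot'])
im=cv2.imread('pics/w2.png'); cv2.imwrite('pics/w2z.png',cv2.resize(im[0:260,120:400],None,fx=2.3,fy=2.3,interpolation=cv2.INTER_CUBIC))
import pickle; pickle.dump(o,open('o2.pkl','wb'))"
```

```text
time: 6.45
tool_pos: [623.1, -269.1, 170.9]
tcp_rot: [-3.142, -0.0, 0.127]
contact_force: [-0.1, 0.3, -0.3]
grip_width: 91.6
[ 623.05534657 -269.05813946  170.90934719] [-3.14158688e+00 -2.20181119e-04  1.27420043e-01]
```

View pics/w2z.png

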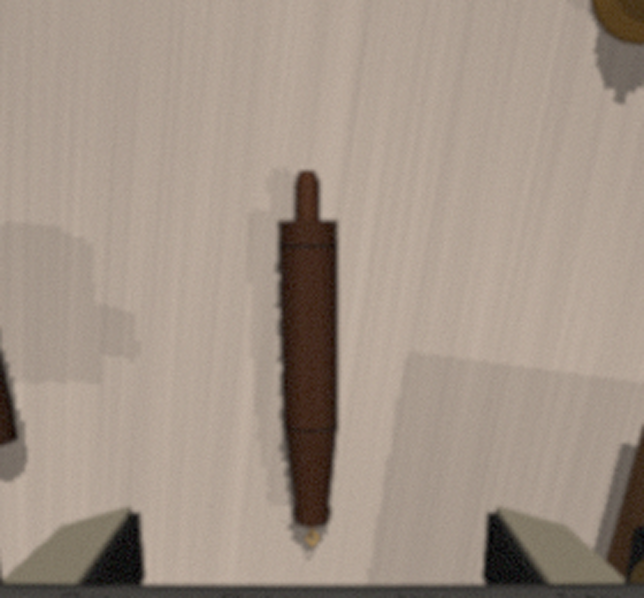

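```bash
python3 - <<'E'
from h import *
import pickle
o=pickle.load(open('o2.pkl','rb')); c=cam('wrist',o)
Z=lambda x,y,z: atz(c,x/2.3+120,y/2.3,z)
t,s,w=Z(307,171,14),Z(308,222,16),Z(311.5,525,14); ring=Z(310.5,430,20)
d=(t-w)[:2]; print(t,s,ring,w,np.linalg.norm(d),np.arctan2(d[1],d[0]), 'cam',ray(c,256,190)[0])
u=d/np.linalg.norm(d); print('u',u); 
for n,p,x in(('t',t,92),('s',s,70),('ring',ring,-30),('w',w,-80)): print(n,p[:2]-u*x)
E
```

```text
[ 606.92807689 -157.14888588   14.        ] [ 610.19791   -179.4568401   16.       ] [ 623.69775153 -277.11174705   20.        ] [ 630.91276886 -330.18199274   14.        ] 174.68749674637786 1.7085319783730657 cam [ 613.84463065 -194.34712341  328.6841491 ]
u [-0.13730056  0.99052943]
t [ 619.55972885 -248.27759359]
s [ 619.80894954 -248.79390031]
ring [ 619.57873458 -247.3958641 ]
w [ 619.92872367 -250.93963821]
```

```bash
python3 -c "
from h import *
plan([621.8,-263.7,5],0.1377)"
```

```text
shares [-0.003  -0.0275  0.8294] [ 0.     -0.0003 -0.0132] div 1 first [-0.003  -0.0275  0.8294] [ 0.     -0.0003 -0.0132]
```

```bash
python3 -m inch '[[[-0.003,-0.0275,0.1,0,0,-0.013,-1],[-0.003,-0.0275,0.22,0,0,-0.013,-1],[-0.003,-0.0275,0.34,0,0,-0.013,-1],[-0.003,-0.0275,0.46,0,0,-0.013,-1],[-0.003,-0.0275,0.58,0,0,-0.013,-1],[-0.003,-0.0275,0.68,0,0,-0.013,-1],[-0.003,-0.0275,0.76,0,0,-0.013,-1],[-0.003,-0.0275,0.81,0,0,-0.013,-1],[-0.003,-0.0275,0.828,0,0,-0.013,-1],[-0.003,-0.0275,0.828,0,0,-0.013,-1]]]' && python3 -m inch '[[[0,0,0,0,0,0,0.0],[0,0,0,0,0,0,0.15],[0,0,0,0,0,0,0.3],[0,0,0,0,0,0,0.45],[0,0,0,0,0,0,0.6],[0,0,0,0,0,0,0.8],[0,0,0,0,0,0,1],[0,0,0,0,0,0,1],[0,0,0,0,0,0,1],[0,0,0,0,0,0,1]]]'
```

```text
time: 7.75
tool_pos: [621.9, -264.1, 5.4]
tcp_rot: [3.141, -0.0, 0.137]
contact_force: [-0.1, -1.2, -0.0]
grip_width: 91.8
time: 9.0
tool_pos: [621.7, -264.0, 5.0]
tcp_rot: [-3.141, 0.0, 0.137]
contact_force: [-0.4, -0.5, 0.1]
grip_width: 26.9
```

```bash
python3 -c "
from h import *
plan([539.6,54,110],-0.4898)"
```

```text
shares [-0.189  -1.6313 -0.5245] [-2.000e-04  1.000e-04  7.984e-01] div 1.63 first [-0.1159 -1.     -0.3215] [-1.000e-04  1.000e-04  4.895e-01]
```

```bash
python3 -m inch '[[[0,0,-0.03,0,0,0,1],[0,0,-0.1,0,0,0,1],[-0.01,-0.06,-0.2,0,0,0.03,1],[-0.02,-0.14,-0.3,0,0,0.07,1],[-0.03,-0.25,-0.4,0,0,0.12,1],[-0.045,-0.38,-0.48,0,0,0.19,1],[-0.06,-0.52,-0.52,0,0,0.26,1],[-0.08,-0.67,-0.525,0,0,0.33,1],[-0.095,-0.82,-0.525,0,0,0.4,1],[-0.11,-0.95,-0.525,0,0,0.47,1]]]'; python3 -c "
from h import *
plan([539.6,54,110],-0.4898)"
```

```text
time: 10.25
tool_pos: [573.6, -77.0, 111.9]
tcp_rot: [-3.141, -0.002, -0.234]
contact_force: [-0.3, 0.4, -1.3]
grip_width: 27.7
shares [-0.3171 -0.5979  0.009 ] [-0.0007 -0.0023  0.3258] div 1 first [-0.3171 -0.5979  0.009 ] [-0.0007 -0.0023  0.3258]
```

```bash
python3 -m inch '[[[-0.04,-0.09,0,0,0,0.04,1],[-0.09,-0.18,0,0,0,0.09,1],[-0.14,-0.27,0,0,0,0.14,1],[-0.19,-0.36,0,0,0,0.19,1],[-0.24,-0.45,0,0,0,0.24,1],[-0.28,-0.53,0,0,0,0.29,1],[-0.31,-0.58,0,0,0,0.32,1],[-0.317,-0.598,0,0,0,0.326,1],[-0.317,-0.598,0,0,0,0.326,1],[-0.317,-0.598,0,0,0,0.326,1]]]'; python3 -c "
from h import *
import pickle
o,_=snap('wrist','w3'); print(o['tool_pos'],o['tcp_rot'],o['grip_width'])
im=cv2.imread('pics/w3.png'); cv2.imwrite('pics/w3z.png',cv2.resize(im[0:260,120:400],None,fx=2.3,fy=2.3,interpolation=cv2.INTER_CUBIC))
pickle.dump(o,open('o3.pkl','wb'))
snap('scene','s3')
s=cv2.imread('pics/s3.png')
cv2.imwrite('pics/s3z.png',cv2.resize(cv2.convertScaleAbs(s[120:270,200:350],alpha=1.4),None,fx=4,fy=4,interpolation=cv2.INTER_CUBIC))"
```

```text
time: 11.5
tool_pos: [539.4, 51.6, 110.9]
tcp_rot: [3.141, -0.001, -0.488]
contact_force: [-1.5, -5.4, -0.5]
grip_width: 27.3
[539.41009233  51.60686064 110.91320894] [ 3.14095173e+00 -6.78251441e-04 -4.88019944e-01] 27.275820885793625
```

View pics/w3z.png

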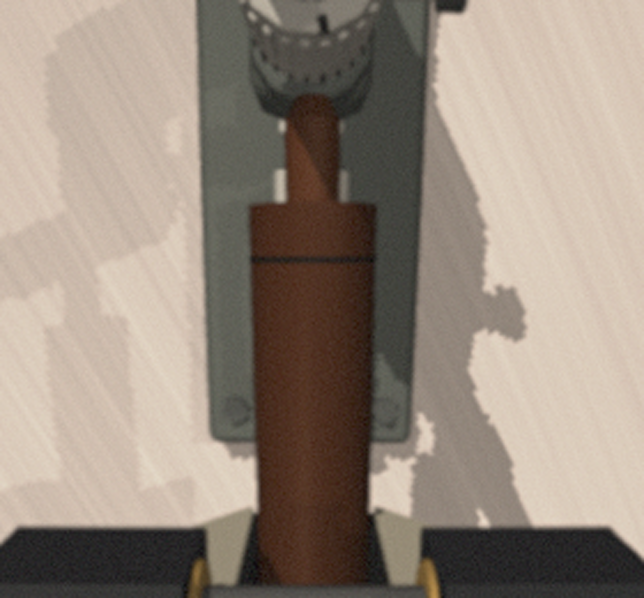

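View pics/s3z.png

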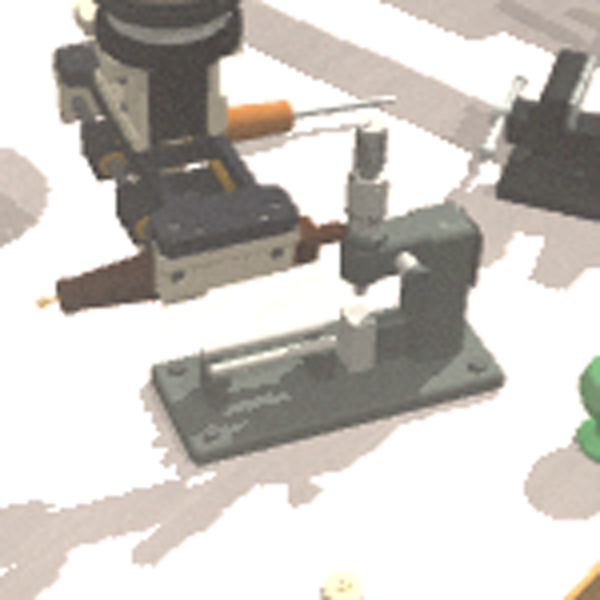

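```bash
python3 -m inch '[[[0,0.05,0,0,0,0,1],[0,0.1,0,0,0,0,1],[0,0.12,0,0,0,0,1],[0,0.12,0.03,0,0,0,1],[0,0.12,0.07,0,0,0,1],[0,0.12,0.12,0,0,0,1],[0,0.12,0.16,0,0,0,1],[0,0.12,0.18,0,0,0,1],[0,0.12,0.18,0,0,0,1],[0,0.12,0.18,0,0,0,1]]]'; python3 -c "
from h import *
import pickle
o,_=snap('wrist','w4'); print(o['tool_pos'],o['tcp_rot'],o['grip_width'],o['contact_force'])
im=cv2.imread('pics/w4.png'); cv2.imwrite('pics/w4z.png',cv2.resize(im[0:260,120:400],None,fx=2.3,fy=2.3,interpolation=cv2.INTER_CUBIC))
pickle.dump(o,open('o4.pkl','wb'))
snap('scene','s4')
s=cv2.imread('pics/s4.png')
cv2.imwrite('pics/s4z.png',cv2.resize(cv2.convertScaleAbs(s[140:270,200:330],alpha=1.2),None,fx=4.6,fy=4.6,interpolation=cv2.INTER_CUBIC))"
```

```text
time: 12.85
tool_pos: [528.7, 31.0, 74.4]
tcp_rot: [-3.141, -0.001, -0.488]
contact_force: [-0.7, 0.3, -0.6]
grip_width: 27.3
[528.67727456  30.97972831  74.35607025] [-3.14130098e+00 -5.08515259e-04 -4.87832174e-01] 27.25102156913913 [-0.65668392  0.28265738 -0.64998367]
```

View pics/w4z.png

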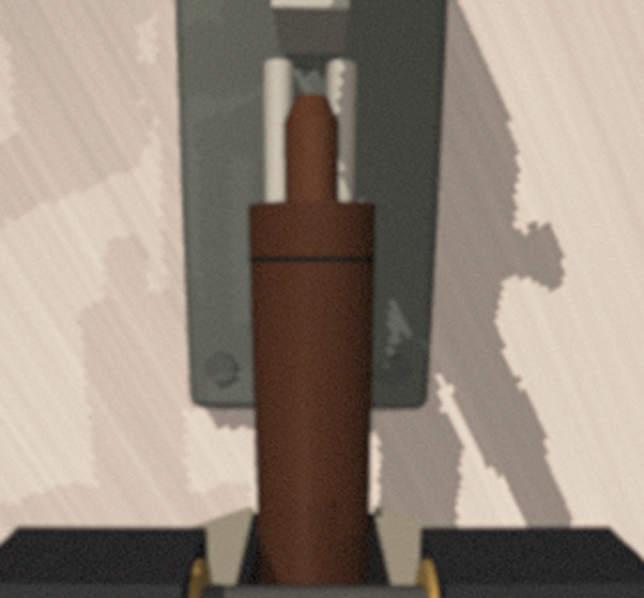

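View pics/s4z.png

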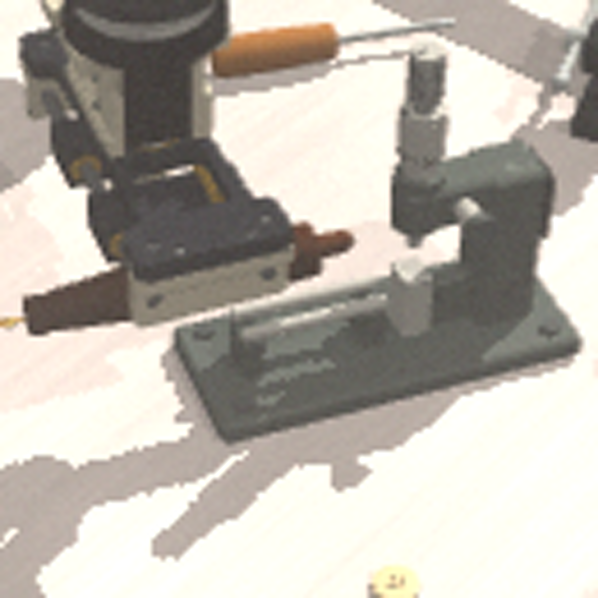

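```bash
python3 -m inch '[[[-0.0045,0,0.02,0,0,0,1],[-0.0045,0,0.04,0,0,0,1],[-0.0045,0,0.06,0,0,0,1],[-0.0045,0,0.08,0,0,0,1],[-0.0045,0,0.095,0,0,0,1],[-0.0045,0,0.105,0,0,0,1],[-0.0045,0,0.11,0,0,0,1],[-0.0045,0,0.115,0,0,0,1],[-0.0045,0,0.115,0,0,0,1],[-0.0045,0,0.115,0,0,0,1]]]'; python3 -c "
from h import *
o=bot.get_obs();print(o['moment'],o['tool_pos'],o['contact_force'])"
```

```text
time: 14.2
tool_pos: [527.7, 31.4, 51.2]
tcp_rot: [-3.141, -0.0, -0.488]
contact_force: [0.8, 0.7, -1.3]
grip_width: 27.3
[-0.09579593  0.12145553  0.04269042] [527.7067973   31.41250473  51.19123843] [ 0.80107678  0.70357295 -1.28189696]
```

```bash
python3 -m inch '[[[0,0,0.001,0,0,0,1],[0,0,0.002,0,0,0,1],[0,0,0.004,0,0,0,1],[0,0,0.006,0,0,0,1],[0,0,0.008,0,0,0,1],[0,0,0.009,0,0,0,1],[0,0,0.01,0,0,0,1],[0,0,0.01,0,0,0,1],[0,0,0.01,0,0,0,1],[0,0,0.01,0,0,0,1]]]'; python3 -c "
from h import *
o=bot.get_obs();print(o['moment'],o['tool_pos'],o['contact_force'])
snap('scene','s5')
s=cv2.imread('pics/s5.png')
cv2.imwrite('pics/s5z.png',cv2.resize(cv2.convertScaleAbs(s[150:270,200:320],alpha=1.2),None,fx=5,fy=5,interpolation=cv2.INTER_CUBIC))"
```

```text
time: 15.45
tool_pos: [527.7, 31.4, 49.2]
tcp_rot: [-3.141, -0.0, -0.488]
contact_force: [-0.7, -0.3, -1.0]
grip_width: 26.8
[-0.12625386  0.05448274 -0.01157429] [527.67847549  31.41088062  49.15280044] [-0.68883368 -0.3171506  -0.98641557]
```

View pics/s5z.png

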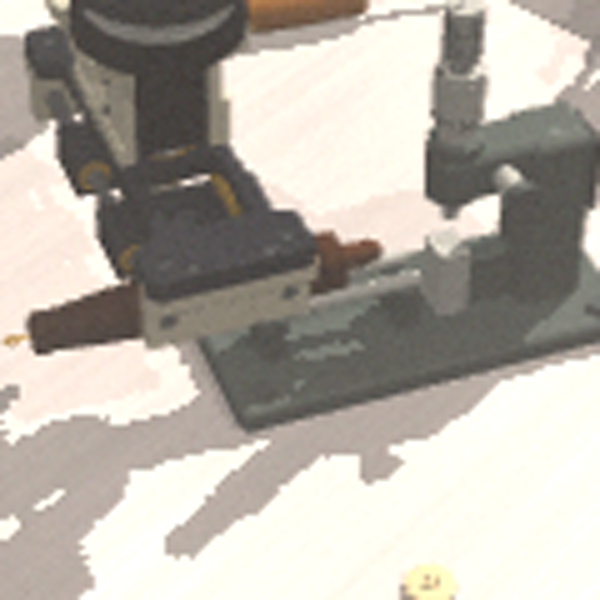

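```bash
python3 -m inch '[[[0,0,0.001,0,0,0,1],[0,0,0.002,0,0,0,1],[0,0,0.003,0,0,0,1],[0,0,0.004,0,0,0,1],[0,0,0.005,0,0,0,1],[0,0,0.006,0,0,0,1],[0,0,0.007,0,0,0,1],[0,0,0.007,0,0,0,1],[0,0,0.007,0,0,0,1],[0,0,0.007,0,0,0,1]]]'; python3 -c "
from h import *
o=bot.get_obs();print(o['moment'],o['tool_pos'],o['contact_force'])"
```

```text
time: 16.75
tool_pos: [527.7, 31.3, 47.8]
tcp_rot: [-3.142, -0.0, -0.488]
contact_force: [-1.6, -1.8, 2.8]
grip_width: 27.1
[-0.32110692  0.32543223 -0.04844109] [527.66892026  31.32862068  47.77719236] [-1.55434893 -1.76270365  2.81628378]
```

```bash
python3 -m inch '[[[0,0,-0.003,0,0,0,1],[0,-0.01,-0.003,0,0,0,1],[0,-0.03,-0.003,0,0,0,1],[0,-0.05,-0.003,0,0,0,1],[0,-0.07,-0.003,0,0,0,1],[0,-0.09,-0.003,0,0,0,1],[0,-0.11,-0.003,0,0,0,1],[0,-0.125,-0.003,0,0,0,1],[0,-0.125,-0.003,0,0,0,1],[0,-0.125,-0.003,0,0,0,1]]]'; python3 -c "
from h import *
o=bot.get_obs();print(o['moment'],o['tool_pos'],o['contact_force'])
o,_=snap('wrist','w5')
im=cv2.imread('pics/w5.png'); cv2.imwrite('pics/w5z.png',cv2.resize(im[0:260,120:400],None,fx=2.3,fy=2.3,interpolation=cv2.INTER_CUBIC))
snap('scene','s6')
s=cv2.imread('pics/s6.png')
cv2.imwrite('pics/s6z.png',cv2.resize(cv2.convertScaleAbs(s[150:250,220:320],alpha=1.2),None,fx=6,fy=6,interpolation=cv2.INTER_CUBIC))"
```

```text
time: 18.0
tool_pos: [539.5, 53.9, 48.5]
tcp_rot: [-3.141, -0.0, -0.488]
contact_force: [-1.8, -0.8, 4.0]
grip_width: 27.1
[-0.07689663  0.50125413  0.01887521] [539.50045053  53.93809004  48.45547275] [-1.77797626 -0.77021337  4.01724904]
```

View pics/w5z.png

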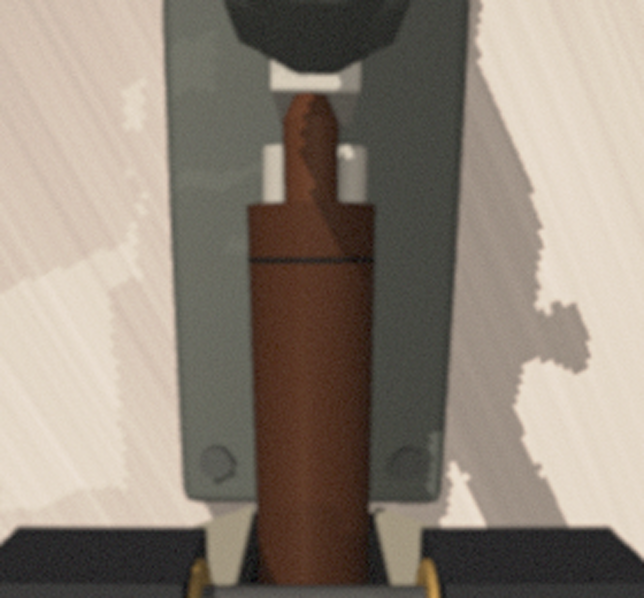

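View pics/s6z.png

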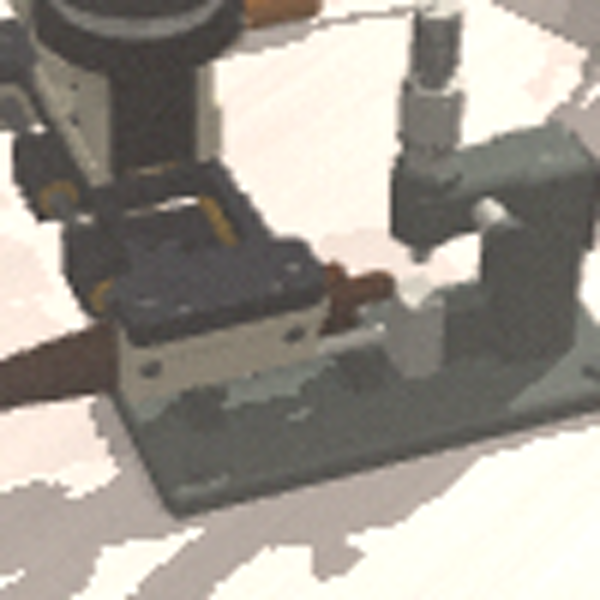

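```bash
python3 -m inch '[[[0.0025,0,-0.004,0,0,0,1],[0.0025,0,-0.007,0,0,0,1],[0.0025,-0.01,-0.007,0,0,0,1],[0.0025,-0.02,-0.007,0,0,0,1],[0.0025,-0.03,-0.007,0,0,0,1],[0.0025,-0.04,-0.007,0,0,0,1],[0.0025,-0.05,-0.007,0,0,0,1],[0.0025,-0.06,-0.007,0,0,0,1],[0.0025,-0.06,-0.007,0,0,0,1],[0.0025,-0.06,-0.007,0,0,0,1]]]'; python3 -c "
from h import *
o=bot.get_obs();print(o['moment'],o['tool_pos'],o['contact_force'])"
```

```text
time: 19.35
tool_pos: [545.4, 63.9, 49.7]
tcp_rot: [-3.142, 0.0, -0.488]
contact_force: [0.4, 0.8, -0.0]
grip_width: 27.2
[-0.12487409  0.0610504   0.01429622] [545.41166781  63.85532763  49.71093647] [ 0.35350919  0.75502472 -0.01570807]
```

```bash
python3 -m inch '[[[0,-0.01,0,0,0,0,1],[0,-0.02,0,0,0,0,1],[0,-0.02,0.002,0,0,0,1],[0,-0.02,0.003,0,0,0,1],[0,-0.02,0.003,0,0,0,0.35],[0,-0.02,0.003,0,0,0,0.3],[0,-0.02,0.003,0,0,0,0.25],[0,-0.02,0.003,0,0,0,0.25],[0,-0.02,0.003,0,0,0,0.25],[0,-0.02,0.003,0,0,0,0.25]]]'; python3 -c "
from h import *
o=bot.get_obs();print(o['moment'],o['tool_pos'],o['contact_force'])
o,_=snap('wrist','w6')
im=cv2.imread('pics/w6.png'); cv2.imwrite('pics/w6z.png',cv2.resize(im[0:260,120:400],None,fx=2.3,fy=2.3,interpolation=cv2.INTER_CUBIC))
snap('scene','s7')
s=cv2.imread('pics/s7.png')
cv2.imwrite('pics/s7z.png',cv2.resize(cv2.convertScaleAbs(s[150:250,220:320],alpha=1.2),None,fx=6,fy=6,interpolation=cv2.INTER_CUBIC))"
```

```text
time: 20.6
tool_pos: [547.3, 67.4, 49.1]
tcp_rot: [-3.141, -0.0, -0.488]
contact_force: [0.4, 0.6, 0.0]
grip_width: 34.2
[-0.07480328  0.1168332  -0.00716252] [547.33550512  67.39274201  49.14812234] [0.41237086 0.64073449 0.03398724]
```

View pics/w6z.png

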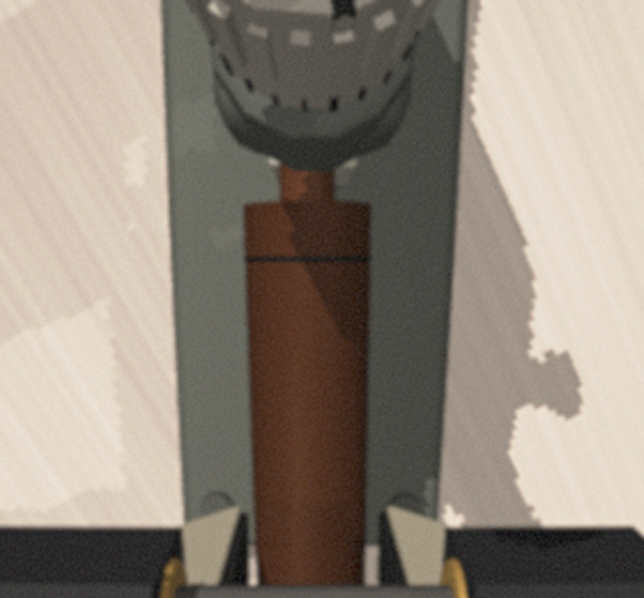

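View pics/s7z.png

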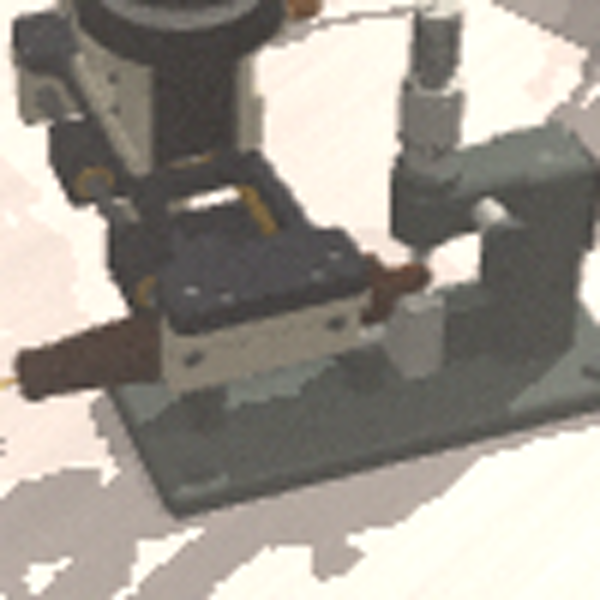

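```bash
python3 -m inch '[[[-0.003,0,0,0,0,0,0.25],[-0.005,0,0,0,0,0,0.4],[-0.005,0,0,0,0,0,0.8],[-0.005,0,0,0,0,0,1],[-0.005,0,0,0,0,0,1],[-0.005,-0.008,0,0,0,0,1],[-0.005,-0.016,0,0,0,0,1],[-0.005,-0.024,0,0,0,0,1],[-0.005,-0.03,0,0,0,0,1],[-0.005,-0.03,0,0,0,0,1]]]'; python3 -c "
from h import *
o=bot.get_obs();print(o['moment'],o['tool_pos'],o['contact_force'])
o,_=snap('wrist','w7')
im=cv2.imread('pics/w7.png'); cv2.imwrite('pics/w7z.png',cv2.resize(im[0:260,120:400],None,fx=2.3,fy=2.3,interpolation=cv2.INTER_CUBIC))
snap('scene','s8')
s=cv2.imread('pics/s8.png')
cv2.imwrite('pics/s8z.png',cv2.resize(cv2.convertScaleAbs(s[170:240,250:320],alpha=1.2),None,fx=8,fy=8,interpolation=cv2.INTER_CUBIC))"
```

```text
time: 21.95
tool_pos: [549.4, 73.3, 49.2]
tcp_rot: [-3.141, -0.0, -0.488]
contact_force: [0.1, -0.9, 1.0]
grip_width: 27.2
[-0.26588168  0.03073672  0.00130159] [549.41616226  73.27139878  49.16536175] [ 0.08513637 -0.88621878  1.00808725]
```

View pics/w7z.png

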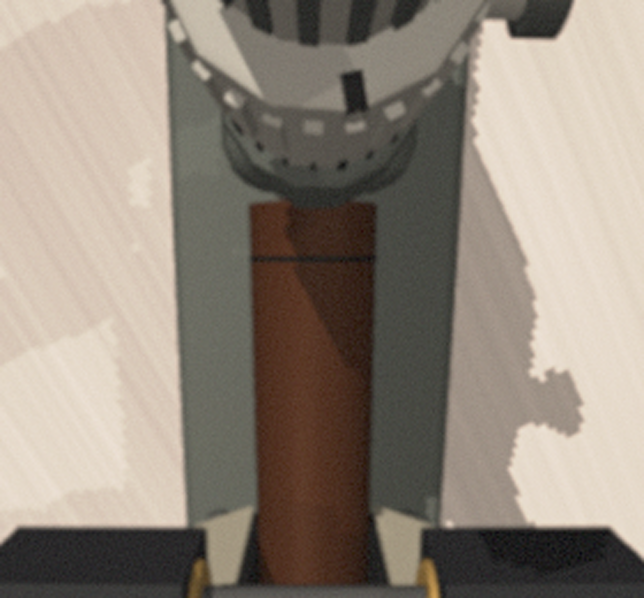

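View pics/s8z.png

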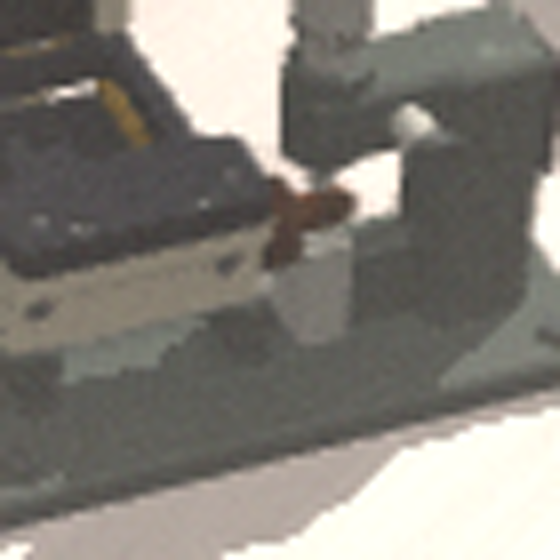

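```bash
python3 -m inch '[[[0,-0.001,0,0,0,0,1],[0,-0.002,0,0,0,0,1],[0,-0.003,0,0,0,0,1],[0,-0.005,0,0,0,0,1],[0,-0.006,0,0,0,0,1],[0,-0.008,0,0,0,0,1],[0,-0.01,0,0,0,0,1],[0,-0.011,0,0,0,0,1],[0,-0.0125,0,0,0,0,1],[0,-0.0125,0,0,0,0,1]]]'; python3 -c "
from h import *
o=bot.get_obs();print(o['moment'],o['tool_pos'],o['contact_force'])"
```

```text
time: 23.3
tool_pos: [550.5, 75.3, 49.2]
tcp_rot: [-3.141, -0.0, -0.488]
contact_force: [-0.2, -3.1, 2.1]
grip_width: 27.2
[-0.56690641  0.02686105 -0.00228865] [550.50308114  75.34005555  49.17484993] [-0.16143209 -3.06116955  2.11393792]
```

```bash
python3 -m inch '[[[0,-0.0005,0,0,0,0,1],[0,-0.001,0,0,0,0,1],[0,-0.0015,0,0,0,0,1],[0,-0.002,0,0,0,0,1],[0,-0.0025,0,0,0,0,1],[0,-0.003,0,0,0,0,1],[0,-0.0035,0,0,0,0,1],[0,-0.004,0,0,0,0,1],[0,-0.004,0,0,0,0,1],[0,-0.004,0,0,0,0,1]]]'; python3 -c "
from h import *
o=bot.get_obs();print(o['moment'],o['tool_pos'],o['contact_force'])
print('y,z noise',[bot.get_obs()['contact_force'].round(1) for _ in range(1)])
snap('scene','s9')
s=cv2.imread('pics/s9.png')
cv2.imwrite('pics/s9z.png',cv2.resize(cv2.convertScaleAbs(s[170:240,250:320],alpha=1.2),None,fx=8,fy=8,interpolation=cv2.INTER_CUBIC))"
```

```text
time: 24.55
tool_pos: [550.5, 75.5, 49.1]
tcp_rot: [3.141, 0.0, -0.488]
contact_force: [-0.8, -5.6, 4.1]
grip_width: 27.1
[-1.18610298  0.3273797  -0.01190845] [550.53336028  75.47092595  49.13364588] [-0.75145797 -5.637845    4.13042278]
y,z noise [array([-0.8, -5.6,  4.1])]
```

View pics/s9z.png

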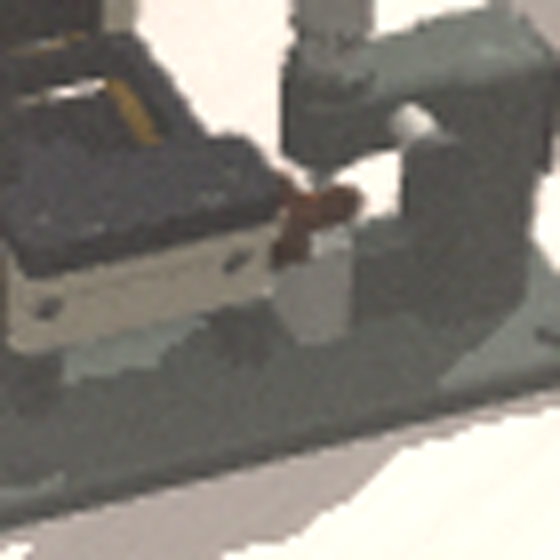

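```bash
python3 - <<'E'
from h import *
c=cam('scene'); u=np.array([.4706,.8824,0]); v=np.array([-.8824,.4706,0]); A=np.array([595.3,158.5,0])
P=lambda x,y,z:(proj(c,A+u*x+v*y+np.array([0,0,z]))-[250,170])*8
for n,q in dict(tip=(14,0,58),tipshort3=(11,0,58),a1=(-8,-10,52),a2=(8,-10,52),a3=(8,10,52),knobtop=(0,0,192),armfront=(-14,0,84)).items(): print(n,P(*q).round(0))
E
```

```text
tip [355. 202.]
tipshort3 [346. 204.]
a1 [300. 254.]
a2 [349. 242.]
a3 [322. 202.]
knobtop [ 339. -155.]
armfront [274. 156.]
```

```bash
python3 -m inch '[[[0,0.0015,0,0,0,0,1],[0,0.0025,0,0,0,0,1],[0,0.0025,0,0,0,0,1],[0,0.0025,0,0,0,0,0.3],[0,0.0025,0,0,0,0,0.1],[0,0.0025,0,0,0,0,0],[0,0.0025,0,0,0,0,0],[0,0.0025,-0.02,0,0,0,0],[0,0.0025,-0.08,0,0,0,0],[0,0.0025,-0.18,0,0,0,0]]]'; python3 -c "
from h import *
o=bot.get_obs();print(o['moment'],o['joint_positions'],o['contact_force'])
o,_=snap('wrist','w8')
im=cv2.imread('pics/w8.png'); cv2.imwrite('pics/w8z.png',cv2.resize(im[0:260,120:400],None,fx=2.3,fy=2.3,interpolation=cv2.INTER_CUBIC))
snap('scene','s10')
s=cv2.imread('pics/s10.png')
cv2.imwrite('pics/s10z.png',cv2.resize(cv2.convertScaleAbs(s[150:250,220:320],alpha=1.2),None,fx=6,fy=6,interpolation=cv2.INTER_CUBIC))"
```

```text
time: 25.85
tool_pos: [550.3, 75.6, 85.8]
tcp_rot: [3.141, 0.001, -0.488]
contact_force: [-0.4, -0.6, -0.5]
grip_width: 45.8
[-0.12379691  0.10668616 -0.01217197] [-1.53172970e-03  5.45422697e-01  1.62218551e+00  1.62817471e-04
  9.74748499e-01  4.86350828e-01] [-0.41917574 -0.57884329 -0.45901193]
```

View pics/w8z.png

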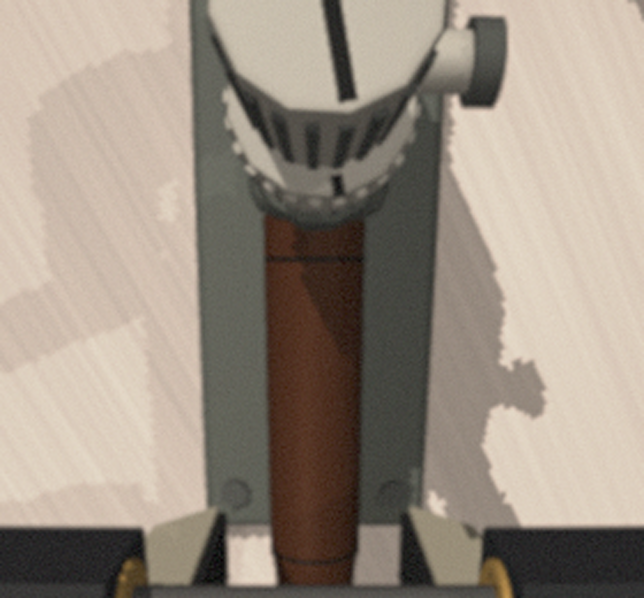

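View pics/s10z.png

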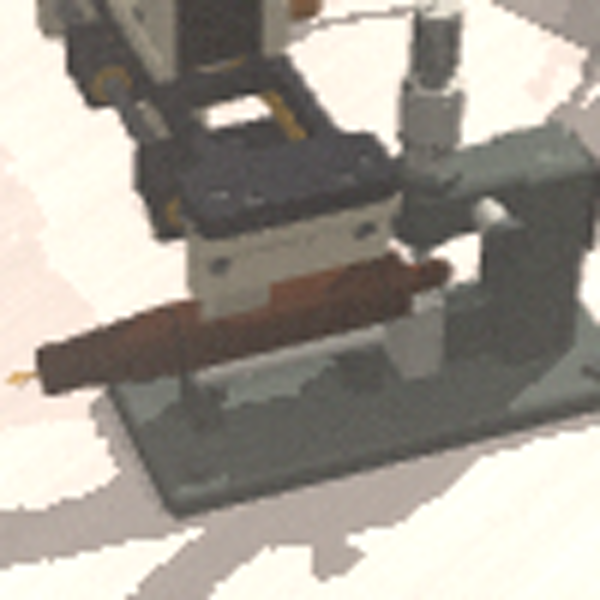

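```bash
python3 - <<'E'
from h import *
c=cam('scene'); A=np.array([595.3,158.5,0])
for z in (52,67,70,72.5,84): print(z,((proj(c,A+[0,0,z])-[230,140])*6).round(1))
s=cv2.imread('pics/scene0.png'); cv2.imwrite('pics/z4.png',cv2.resize(cv2.convertScaleAbs(s[180:210,275:305],alpha=1.2),None,fx=20,fy=20,interpolation=cv2.INTER_CUBIC))
plan([592,154,215],2.9)
E
```

```text
52 [353.4 350.6]
67 [355.5 322.1]
70 [355.9 316.3]
72.5 [356.2 311.5]
84 [357.8 289.1]
shares [-0.0052 -0.4408 -0.6349] [-8.9000e-03  3.6000e-03  3.6864e+00] div 3.69 first [-0.0014 -0.1196 -0.1722] [-0.0024  0.001   1.    ]
```

View pics/z4.png

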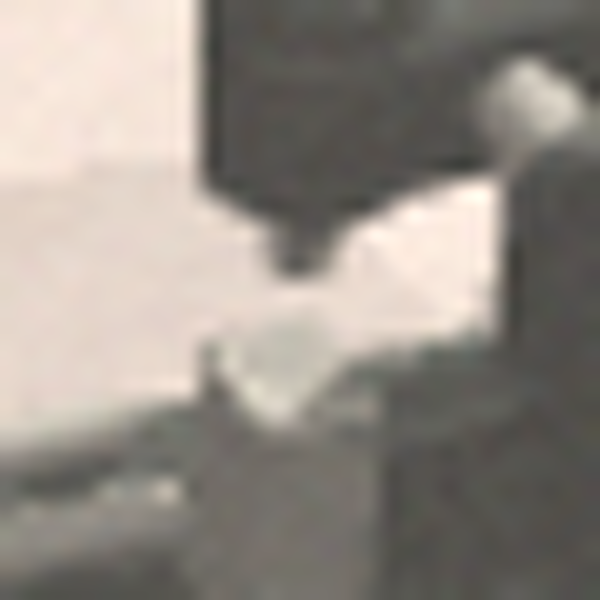

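```bash
python3 -m inch '[[[0,0,-0.1,0,0,0,0],[0,0,-0.24,0,0,0,0],[0,0,-0.4,0,0,0,0],[0,0,-0.56,0,0,0,0],[0,0,-0.68,0,0,-0.06,0],[0,0,-0.7,0,0,-0.22,0],[0,-0.05,-0.7,0,0,-0.4,0],[0,-0.12,-0.7,0,0,-0.58,0],[0,-0.2,-0.7,0,0,-0.76,0],[0,-0.27,-0.7,0,0,-0.94,0]]]' ; python3 -c "
from h import *
plan([595.3,158.5,225],3.2)"
```

```text
time: 27.2
tool_pos: [576.0, 123.7, 224.8]
tcp_rot: [-3.141, 0.0, 0.255]
contact_force: [0.7, 0.0, -0.4]
grip_width: 46.2
shares [ 0.1374 -0.1438 -0.0008] [-4.0000e-04 -3.0000e-04 -3.7497e+00] div 3.75 first [ 0.0367 -0.0383 -0.0002] [-1.e-04 -1.e-04 -1.e+00]
```

```bash
python3 -m inch '[[[0.01,-0.01,0,0,0,-0.1,0],[0.03,-0.03,0,0,0,-0.2,0],[0.05,-0.05,0,0,0,-0.3,0],[0.07,-0.07,0,0,0,-0.4,0],[0.09,-0.09,0,0,0,-0.5,0],[0.11,-0.11,0,0,0,-0.6,0],[0.13,-0.13,0,0,0,-0.7,0],[0.137,-0.144,0,0,0,-0.8,0],[0.137,-0.144,0,0,0,-0.9,0],[0.137,-0.144,0,0,0,-1,0]]]' ; python3 -m inch '[[[0,0,0,0,0,-0.1,0],[0,0,0,0,0,-0.2,0],[0,0,0,0,0,-0.3,0],[0,0,0,0,0,-0.4,0],[0,0,0,0,0,-0.5,0],[0,0,0,0,0,-0.6,0],[0,0,0,0,0,-0.7,0],[0,0,0,0,0,-0.8,0],[0,0,0,0,0,-0.9,0],[0,0,0,0,0,-1,0]]]';python3 -m inch '[[[0,0,0,0,0,-0.1,0],[0,0,0,0,0,-0.2,0],[0,0,0,0,0,-0.3,0],[0,0,0,0,0,-0.4,0],[0,0,0,0,0,-0.5,0],[0,0,0,0,0,-0.6,0],[0,0,0,0,0,-0.7,0],[0,0,0,0,0,-0.8,0],[0,0,0,0,0,-0.9,0],[0,0,0,0,0,-1,0]]]'; python3 -c "
from h import *
import pickle
plan([595.3,158.5,225],3.2); print(bot.get_obs()['joint_positions'])
o,_=snap('wrist','w9'); print(o['tool_pos'],o['tcp_rot'])
im=cv2.imread('pics/w9.png'); cv2.imwrite('pics/w9z.png',cv2.resize(im[100:300,156:356],None,fx=3,fy=3,interpolation=cv2.INTER_CUBIC))
pickle.dump(o,open('o9.pkl','wb'))"
```

```text
time: 28.45
tool_pos: [595.1, 158.0, 224.7]
tcp_rot: [-3.141, 0.0, 1.038]
contact_force: [0.4, 0.6, -0.2]
grip_width: 46.1
time: 29.7
tool_pos: [595.1, 158.0, 224.8]
tcp_rot: [-3.141, -0.0, 1.824]
contact_force: [-1.4, -0.1, 1.1]
grip_width: 46.2
time: 30.95
tool_pos: [595.1, 158.0, 224.8]
tcp_rot: [-3.141, -0.0, 2.609]
contact_force: [-0.3, -0.3, 0.5]
grip_width: 45.8
shares [ 0.0006  0.0026 -0.0012] [-0.000e+00 -5.000e-04 -7.523e-01] div 1 first [ 0.0006  0.0026 -0.0012] [-0.000e+00 -5.000e-04 -7.523e-01]
[ 1.35020591e-01  5.12802707e-01  1.25841120e+00  1.34662881e-04
  1.37075244e+00 -2.47416551e+00]
[595.12757804 157.99046917 224.76851011] [-3.1414650e+00 -3.7519114e-04  2.6091593e+00]
```

View pics/w9z.png

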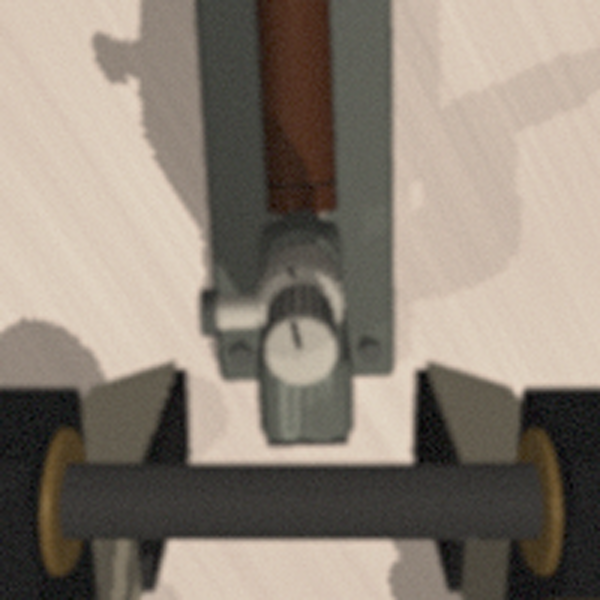

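```bash
python3 - <<'E'
from h import *
import pickle
o=pickle.load(open('o9.pkl','rb')); c=cam('wrist',o)
k=atz(c,301/3+156,349/3+100,192); print(k)
plan([k[0],k[1],166],3.08)
E
```

```text
[595.00481505 158.46142079 192.        ]
shares [0.0016 0.0018 0.2939] [-1.000e-04 -5.000e-04 -5.957e-01] div 1 first [0.0016 0.0018 0.2939] [-1.000e-04 -5.000e-04 -5.957e-01]
```

```bash
python3 -m inch '[[[0.001,0.002,0,0,0,-0.15,0],[0.001,0.002,0,0,0,-0.3,0],[0.001,0.002,0.03,0,0,-0.45,0],[0.001,0.002,0.09,0,0,-0.55,0],[0.001,0.002,0.16,0,0,-0.59,0],[0.001,0.002,0.22,0,0,-0.59,0],[0.001,0.002,0.27,0,0,-0.59,0],[0.001,0.002,0.294,0,0,-0.59,0.2],[0.001,0.002,0.294,0,0,-0.59,0.3],[0.001,0.002,0.294,0,0,-0.59,0.4]]]'; python3 -m inch '[[[0,0,0,0,0,0,0.5],[0,0,0,0,0,0,0.7],[0,0,0,0,0,0,0.9],[0,0,0,0,0,0,1],[0,0,0,0,0,0,1],[0,0,0,0,0,0,1],[0,0,0,0,0,0.02,1],[0,0,0,0,0,0.08,1],[0,0,0,0,0,0.16,1],[0,0,0,0,0,0.25,1]]]'; python3 -c "
from h import *
o=bot.get_obs();print(o['moment'],o['contact_force'],o['joint_positions'])
snap('scene','s11'); print(bot.get_obs()['moment'])
s=cv2.imread('pics/s11.png')
cv2.imwrite('pics/s11z.png',cv2.resize(cv2.convertScaleAbs(s[130:230,220:320],alpha=1.2),None,fx=6,fy=6,interpolation=cv2.INTER_CUBIC))"
```

```text
time: 32.25
tool_pos: [595.6, 158.5, 166.8]
tcp_rot: [3.141, 0.001, 3.07]
contact_force: [0.3, 0.2, 0.1]
grip_width: 28.9
time: 33.5
tool_pos: [595.4, 158.5, 166.6]
tcp_rot: [3.141, 0.0, 2.871]
contact_force: [-2.4, 0.0, 4.7]
grip_width: 17.0
[5.22115648e-02 4.41787355e-01 3.96026813e-04] [-2.38367049  0.0229855   4.68643308] [ 1.35790575e-01  5.57055109e-01  1.34635604e+00  1.87407297e-05
  1.23763059e+00 -2.73512944e+00]
[ 0.02700196  0.54658554 -0.02389307]
```

View pics/s11z.png

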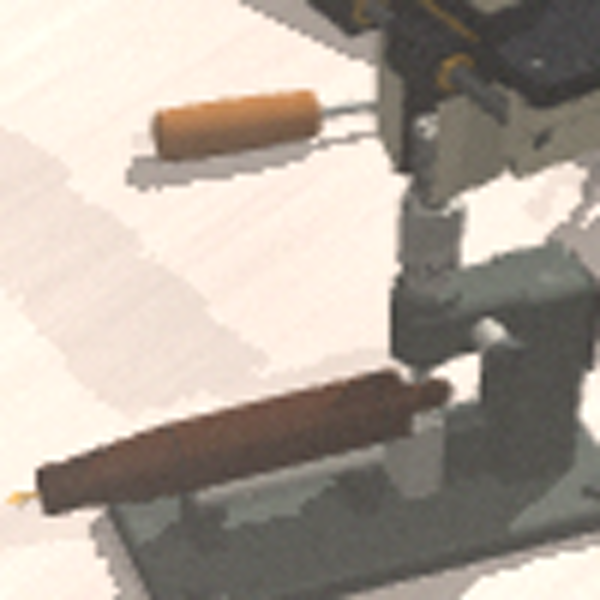

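```bash
python3 -m inch '[[[0,0,0,0,0,0.1,1],[0,0,0,0,0,0.2,1],[0,0,0,0,0,0.3,1],[0,0,0,0,0,0.4,1],[0,0,0,0,0,0.5,1],[0,0,0,0,0,0.6,1],[0,0,0,0,0,0.7,1],[0,0,0,0,0,0.8,1],[0,0,0,0,0,0.9,1],[0,0,0,0,0,1,1]]]'; python3 -c "
from h import *
o=bot.get_obs();print(o['moment'],o['contact_force'],o['joint_positions'][5],o['tau'])
snap('wrist','w10'); print(bot.get_obs()['moment'])
im=cv2.imread('pics/w10.png'); cv2.imwrite('pics/w10z.png',cv2.resize(im[130:330,156:356],None,fx=3,fy=3,interpolation=cv2.INTER_CUBIC))"
```

```text
time: 34.8
tool_pos: [595.9, 158.1, 166.6]
tcp_rot: [3.14, 0.001, 2.086]
contact_force: [-1.3, -0.8, 3.3]
grip_width: 17.4
[-0.25389211  0.21838308  0.07285319] [-1.30113594 -0.81477863  3.29801359] -1.9506599960726516 [  0.55258831 -50.93639731 -22.98191071   0.31693602  -0.20725823
  -0.75734105]
[-0.20633529  0.13685868  0.02835684]
```

View pics/w10z.png

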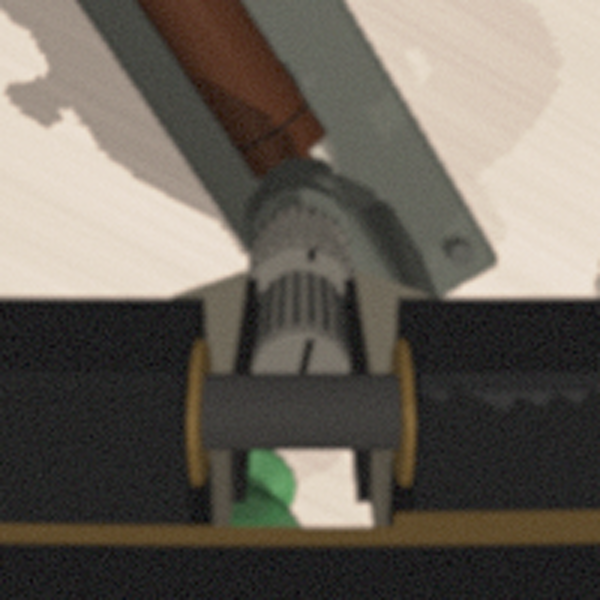

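```bash
for i in 1; do python3 -m inch '[[[0,0,0,0,0,0.1,1],[0,0,0,0,0,0.2,1],[0,0,0,0,0,0.3,1],[0,0,0,0,0,0.4,1],[0,0,0,0,0,0.5,1],[0,0,0,0,0,0.6,1],[0,0,0,0,0,0.7,1],[0,0,0,0,0,0.8,1],[0,0,0,0,0,0.9,1],[0,0,0,0,0,1,1]]]'; done; python3 -m inch '[[[0,0,0,0,0,0.1,1],[0,0,0,0,0,0.2,1],[0,0,0,0,0,0.3,1],[0,0,0,0,0,0.4,1],[0,0,0,0,0,0.5,1],[0,0,0,0,0,0.6,1],[0,0,0,0,0,0.7,1],[0,0,0,0,0,0.8,1],[0,0,0,0,0,0.9,1],[0,0,0,0,0,1,1]]]'; python3 -c "
from h import *
o=bot.get_obs();print(o['moment'],o['contact_force'],o['joint_positions'][5],o['tau'])
snap('wrist','w11'); print(bot.get_obs()['moment'])
im=cv2.imread('pics/w11.png'); a=cv2.resize(im[130:330,156:356],None,fx=3,fy=3,interpolation=cv2.INTER_CUBIC); cv2.imwrite('pics/w11z.png',a[200:450,200:450])"
```

```text
time: 36.1
tool_pos: [596.0, 157.5, 166.6]
tcp_rot: [3.14, 0.001, 1.302]
contact_force: [-1.1, -3.1, 5.0]
grip_width: 17.0
time: 37.35
tool_pos: [595.6, 157.1, 166.6]
tcp_rot: [3.14, 0.001, 0.516]
contact_force: [-2.4, -4.3, 4.7]
grip_width: 17.3
[-0.90700474  0.3976104   0.07310021] [-2.35066675 -4.30927871  4.71566505] -0.3810367035007021 [  2.55162098 -50.28136611 -23.39180946   1.45582046  -0.77376824
  -0.75455541]
[-0.91183287  0.45318205  0.0529578 ]
```

View pics/w11z.png

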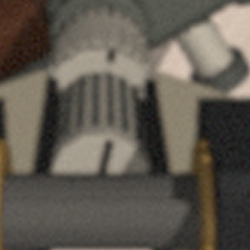

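```bash
python3 -m inch '[[[0,0,0,0,0,0.1,1],[0,0,0,0,0,0.2,1],[0,0,0,0,0,0.3,1],[0,0,0,0,0,0.4,1],[0,0,0,0,0,0.5,1],[0,0,0,0,0,0.6,1],[0,0,0,0,0,0.7,1],[0,0,0,0,0,0.8,1],[0,0,0,0,0,0.9,1],[0,0,0,0,0,1,1]]]'; python3 -c "
from h import *
o=bot.get_obs();print(o['moment'],o['contact_force'],o['joint_positions'][5],o['tau'])
snap('wrist','w12'); print(bot.get_obs()['moment'])
im=cv2.imread('pics/w12.png'); a=cv2.resize(im[190:290,206:306],None,fx=6,fy=6,interpolation=cv2.INTER_CUBIC); cv2.imwrite('pics/w12z.png',a)"
```

```text
time: 38.65
tool_pos: [595.0, 157.1, 166.6]
tcp_rot: [3.139, 0.0, -0.269]
contact_force: [-3.5, -4.9, 6.6]
grip_width: 17.6
[-1.01489249  0.74569601  0.05501705] [-3.50720873 -4.86186531  6.57633175] 0.40439883308883434 [  2.36666746 -49.75467324 -24.00733709   1.44192953  -1.42181475
  -0.75085714]
[-0.96805299  0.81278425 -0.00932316]
```

View pics/w12z.png

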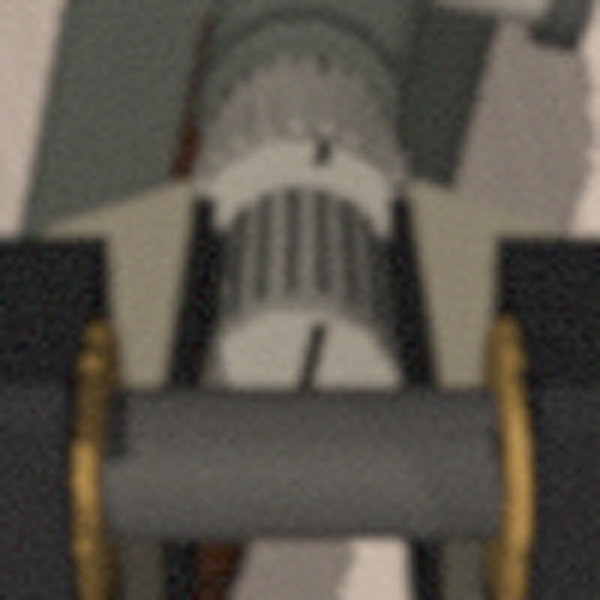

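```bash
python3 -m inch '[[[0,0,0,0,0,0.1,1],[0,0,0,0,0,0.2,1],[0,0,0,0,0,0.3,1],[0,0,0,0,0,0.4,1],[0,0,0,0,0,0.5,1],[0,0,0,0,0,0.6,1],[0,0,0,0,0,0.7,1],[0,0,0,0,0,0.8,1],[0,0,0,0,0,0.9,1],[0,0,0,0,0,1,1]]]'; python3 -c "
from h import *
o=bot.get_obs();print(o['moment'],o['contact_force'],o['joint_positions'][5],o['tau'])
snap('wrist','w13'); print(bot.get_obs()['moment']); snap('scene','s13')
im=cv2.imread('pics/w13.png'); a=cv2.resize(im[190:290,206:306],None,fx=4,fy=4,interpolation=cv2.INTER_CUBIC); cv2.imwrite('pics/w13z.png',a)
s=cv2.imread('pics/s13.png'); cv2.imwrite('pics/s13z.png',cv2.resize(cv2.convertScaleAbs(s[180:210,275:305],alpha=1.2),None,fx=15,fy=15,interpolation=cv2.INTER_CUBIC))
"
```

```text
time: 39.95
tool_pos: [594.6, 157.4, 166.6]
tcp_rot: [3.139, -0.001, -1.054]
contact_force: [-5.4, -3.3, 7.1]
grip_width: 17.2
[-0.71245831  1.03022958  0.10916724] [-5.39575373 -3.30258037  7.08762667] 1.1897408723695169 [  1.46468494 -49.44356561 -24.42647696   1.05230335  -1.85537294
  -0.7319312 ]
[-0.72215447  1.1121037   0.07055065]
```

View pics/w13z.png

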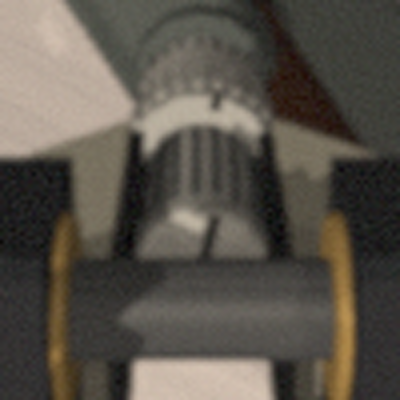

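View pics/s13z.png

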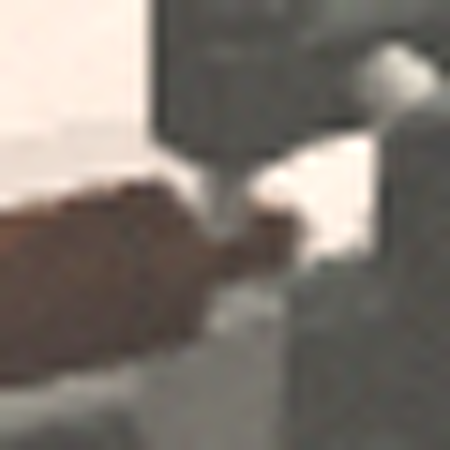

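```bash
python3 -m inch '[[[0,0,0,0,0,0.1,1],[0,0,0,0,0,0.2,1],[0,0,0,0,0,0.3,1],[0,0,0,0,0,0.4,1],[0,0,0,0,0,0.5,1],[0,0,0,0,0,0.6,1],[0,0,0,0,0,0.7,1],[0,0,0,0,0,0.8,1],[0,0,0,0,0,0.9,1],[0,0,0,0,0,1,1]]]'; python3 -c "
from h import *
o=bot.get_obs();print(o['moment'],o['contact_force'],o['joint_positions'][5],o['tau'])
snap('wrist','w14'); print(bot.get_obs()['moment'])
im=cv2.imread('pics/w14.png'); a=cv2.resize(im[190:290,206:306],None,fx=6,fy=6,interpolation=cv2.INTER_CUBIC); cv2.imwrite('pics/w14z.png',a)
"
```

```text
time: 41.3
tool_pos: [594.5, 157.9, 166.6]
tcp_rot: [3.14, -0.001, -1.839]
contact_force: [-5.7, -2.0, 6.6]
grip_width: 16.8
[-0.42945108  1.11592059  0.20243799] [-5.72176817 -1.98355657  6.6097789 ] 1.9750717979086512 [  0.30949205 -49.51594234 -24.4162935    0.48547609  -1.83885925
  -0.6859968 ]
[-0.43965049  1.09507247  0.10646858]
```

View pics/w14z.png

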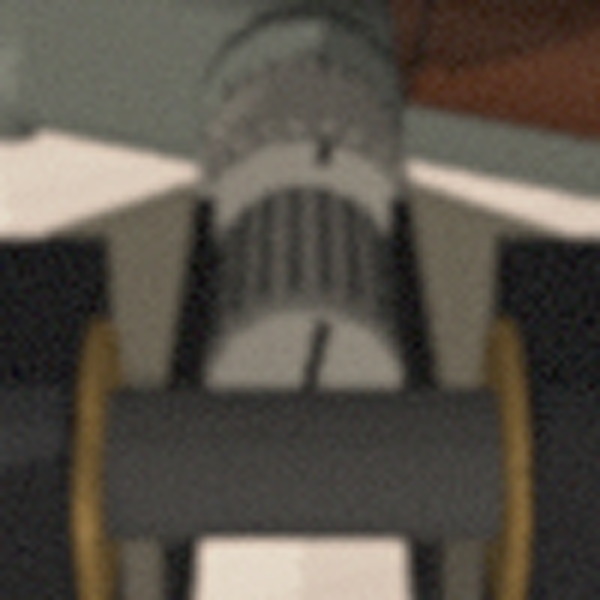

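```bash
python3 -m inch '[[[0,0,0,0,0,0.05,1],[0,0,0,0,0,0.1,1],[0,0,0,0,0,0.15,1],[0,0,0,0,0,0.2,1],[0,0,0,0,0,0.25,1],[0,0,0,0,0,0.3,1],[0,0,0,0,0,0.35,1],[0,0,0,0,0,0.4,1],[0,0,0,0,0,0.45,1],[0,0,0,0,0,0.5,1]]]'; python3 -c "
from h import *
o=bot.get_obs();print(o['moment'],o['contact_force'],o['joint_positions'][5],o['tau'])
snap('wrist','w15'); print(bot.get_obs()['moment'])
im=cv2.imread('pics/w15.png'); a=cv2.resize(im[190:290,206:306],None,fx=6,fy=6,interpolation=cv2.INTER_CUBIC); cv2.imwrite('pics/w15z.png',a)
"
```

```text
time: 42.6
tool_pos: [594.7, 158.2, 166.6]
tcp_rot: [3.141, -0.001, -2.231]
contact_force: [-5.4, -0.1, 7.2]
grip_width: 16.9
[-0.27312766  1.04444127  0.21755741] [-5.42911199 -0.07800634  7.18767782] 2.3664798126484365 [ -0.11875796 -49.68664169 -24.24465358   0.22736115  -1.65652715
  -0.26972713]
[-0.24919731  1.00800274  0.12552854]
```

View pics/w15z.png

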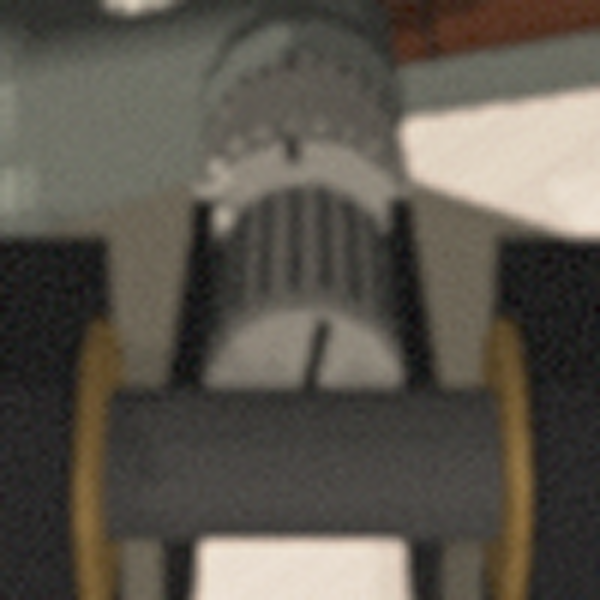

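```bash
python3 -m inch '[[[0,0,0,0,0,0.07,1],[0,0,0,0,0,0.14,1],[0,0,0,0,0,0.21,1],[0,0,0,0,0,0.29,1],[0,0,0,0,0,0.36,1],[0,0,0,0,0,0.43,1],[0,0,0,0,0,0.5,1],[0,0,0,0,0,0.55,1],[0,0,0,0,0,0.57,1],[0,0,0,0,0,0.57,1]]]'; python3 -c "
from h import *
o=bot.get_obs();print(o['moment'],o['contact_force'],o['joint_positions'][5],o['tau'])
snap('wrist','w16'); print(bot.get_obs()['moment'])
im=cv2.imread('pics/w16.png'); a=cv2.resize(im[190:290,206:306],None,fx=6,fy=6,interpolation=cv2.INTER_CUBIC); cv2.imwrite('pics/w16z.png',a)
"
```

```text
time: 43.9
tool_pos: [594.9, 158.4, 166.6]
tcp_rot: [3.141, -0.001, -2.677]
contact_force: [-4.2, -0.2, 5.6]
grip_width: 17.1
[-0.04727659  0.86762166  0.12694858] [-4.24060546 -0.15858966  5.62589871] 2.813106629146689 [-3.76513414e-01 -4.99602807e+01 -2.39408737e+01 -1.21316244e-02
 -1.33078460e+00  1.62518858e-01]
[-0.0832527   0.84408791  0.10940985]
```

View pics/w16z.png

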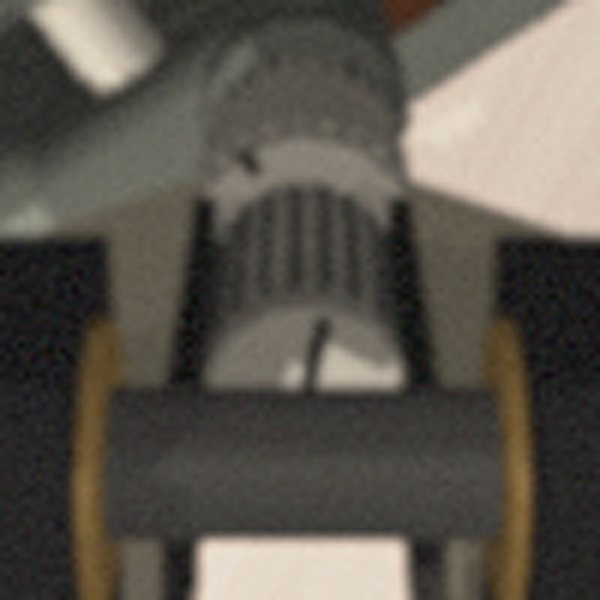

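```bash
python3 -m inch '[[[0,0,0,0,0,0,0.6],[0,0,0,0,0,0,0.5],[0,0,0,0,0,0,0.3],[0,0,0,0,0,0,0.1],[0,0,0,0,0,0,0],[0,0,0,0,0,0,0],[0,0,-0.02,0,0,0,0],[0,0,-0.08,0,0,0,0],[0,0,-0.18,0,0,0,0],[0,0,-0.3,0,0,0,0]]]'; python3 -c "
from h import *
import pickle
o=bot.get_obs();print(o['moment'],o['contact_force'],o['joint_positions'][5])
o,_=snap('wrist','w17'); pickle.dump(o,open('o17.pkl','wb'))
snap('scene','s17')
im=cv2.imread('pics/w17.png'); a=cv2.resize(im[150:270,196:316],None,fx=5,fy=5,interpolation=cv2.INTER_CUBIC); cv2.imwrite('pics/w17z.png',a)
s=cv2.imread('pics/s17.png'); cv2.imwrite('pics/s17z.png',cv2.resize(cv2.convertScaleAbs(s[150:250,220:320],alpha=1.2),None,fx=6,fy=6,interpolation=cv2.INTER_CUBIC))
"
```

```text
time: 45.2
tool_pos: [595.3, 158.5, 227.7]
tcp_rot: [-3.142, 0.0, -2.679]
contact_force: [-1.4, -0.9, 0.8]
grip_width: 46.1
[ 0.06406968  0.18771711 -0.00538873] [-1.41543394 -0.87246884  0.7551626 ] 2.8148572031361883
```

View pics/w17z.png

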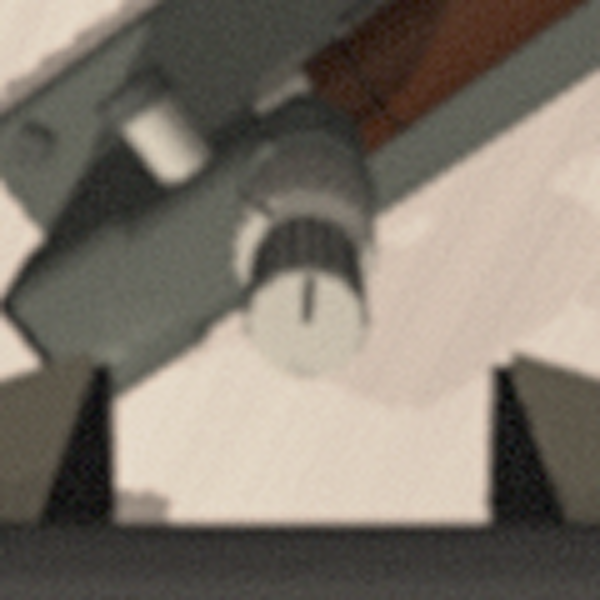

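View pics/s17z.png

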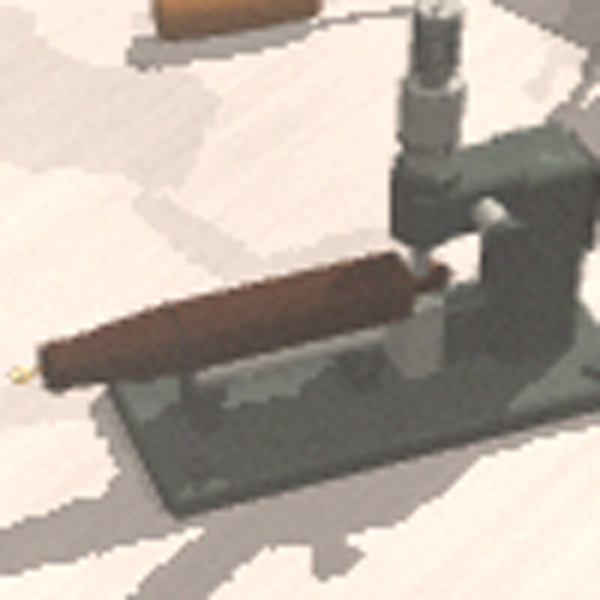

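```bash
python3 - <<'E'
from h import *
import pickle
o=pickle.load(open('o17.pkl','rb')); c=cam('wrist',o)
Z=lambda x,y,z: atz(c,x/5+196,y/5+150,z)
k=Z(306,321,192); m=Z(310,278,192)-k; t=Z(262,208,158)-k
a=lambda v:np.arctan2(v[1],v[0])
print(k,m,t,np.linalg.norm(t[:2])); print('knob',a(m),'thimble',a(t),'slip',np.rad2deg(a(t)-a(m)))
E
```

```text
[595.61767598 157.89694003 192.        ] [ 2.45892446e+00 -6.23374827e+00  2.84217094e-14] [  9.9059247   -3.43982585 -34.        ] 10.486169270996477
knob -1.195080452700697 thimble -0.33422224737133377 slip 49.32354192457895
```

```bash
python3 -c "
from h import *
snap('top','topend')"
```

View pics/topend.png

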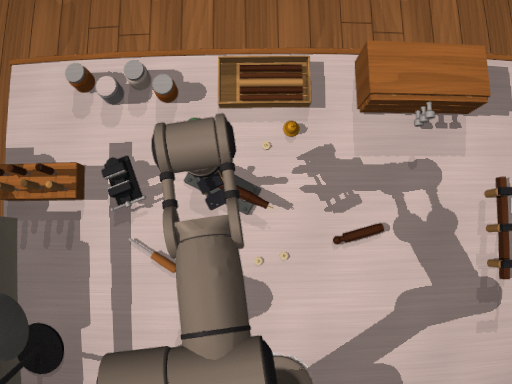

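The visible bystanders are where they started: upper arm (360,234), buttons (284,256), (259,261) and (266,146), bell (291,128), screwdriver (155,255) and vise (122,180). The doorknob is mostly hidden under the arm.

```bash
python3 -c "
from plant import bot
print(bot.close_job(), bot.get_obs()['time'])"
```

```text
the job is handed in; nothing more can be done
the job is handed in; nothing more can be done
```

The job is handed in at about 45 s on the robot's clock. The forearm lies on the rods with its shoulder home against the anvil and the peg clamped under the spindle.

- **Seating:** I slid the forearm in by small steps until it stopped hard at about 5.6 N, then eased off before letting go. Pictures after release show it lying on the rods with the peg on the anvil.
- **Tightening:** I turned only the ratchet knob, in one grip, until it slipped on the thimble. I let it slip, stopped, opened the fingers and lifted clear. The joint angle gives about 45° of slip; the index marks, read from the last wrist picture, give about 49°. The two differ by about 4°, which is within what I can read from the picture. The moment at the wrist while it slipped read between about 0.11 and 0.22 N m, with noise, against the stated 0.15.
- **One slip-up:** while carrying the forearm in, the tip of its peg touched the micrometer head at about 5.5 N. I backed off at once and came in lower; I did not check the peg for a mark.
- **Bystanders:** the last top picture shows them where they were, except the doorknob, which was mostly hidden by the arm and so not checked.

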